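# Dealing out the brass weights

## Robot

A 6-joint arm with a two-finger parallel gripper is mounted at the origin on the work surface. World frame = base frame: x ahead of the robot, y to its left, z up, the work surface at z = 0. Lengths are in m, angles in rad, forces in N, time in s.
With the tool pointing down it reaches from about 0.25 to 0.725 m from the base axis. Payload 4 kg.
Tool frame: the origin (TCP) lies at the very end of the fingers, on their centre line; the grasp point (between the pads) lies 19 mm behind it; x points along the fingers, z is the direction in which the jaws open and shut, and the axes are right-handed (so a half turn about x gives the same grasp; the last joint's range is limited). The gripper opens to 85 mm and grips with 20 to 120 N. Pads are 22 mm wide; open, the fingers measure 114 mm over their backs; the gripper's body (76 mm by 85 mm) begins 54 mm behind the grasp point. The pads swing forward as they close: fully open they stand 13 mm farther back than shut.
Start: joints at [1.287, 0.241, 0.005, 1.335, 0, 1.571], TCP at [0.14, 0.48, 0.231] pointing down, gripper open.
Joint ranges: [-2.72, 2.72], [-1.05, 1.87], [-1.09, 1.28], [-1.99, 2.15], [-1.42, 1.44], [-3.14, 3.14]. Speed limits (rad/s): [2.79, 2.79, 3.14, 3.14, 3.14, 3.14].

## Interface

Orientations are given as a unit quaternion [x, y, z, w].
In Python, from workcell import bot gives the robot as it stands.
- The arm moves only by the tool apply_moves, never from a script. Its argument "targets" is one flat list of numbers, 7 for each row, row after row: the shift along the tool's x, y, z in units of 25 cm (1.0 is 25 cm), then the turn, a rotation vector about the tool's x, y, z in units of 0.5 rad (1.0 is 0.5 rad), then the opening, from 0 (shut) to 1 (fully open). In form: [tx, ty, tz, wx, wy, wz, claw, tx, ty, tz, wx, wy, wz, claw, ...]. A call has 1 to 12 rows; each row is the pose to reach, as a shift and turn from the pose commanded when the call began, along the tool's axes at that moment; what a row does not reach only later rows make up. A row lasts 1/12 s, in which the tool goes at most 41.7 mm and 7.16 degrees, less where a joint would pass 70% of its speed; a pose out of reach is approached as far as the arm can. A call with a number of a shift or a turn outside -1 to 1 is refused whole. A call with a gripper value outside its range is refused whole. The fingers move at their own pace and stop on an object; the grip force is fixed at half the most. Time passes only in rows, so rows that repeat a pose let the fingers close. It gives the time, the measured TCP pose, the force and the opening at its end, in the units of the state.
- bot.get_obs(): the state, without advancing time (a new reading comes with each control period).
- bot.camera(name): name is "scene" or "top"; returns (picture, depth): 420x560x3 uint8, red, green, blue; 420x560 float32, m along the optical axis (not along the pixel's ray), 0 where there is no reading.
- bot.camera_params(name): a dict with "fx", "fy", "cx", "cy" (pixels), "T" (4x4, takes a point from camera to world coordinates). Camera axes: x right, y up, looking along -z (the intrinsics and any distortion apply to the point x, -y, -z); pixel columns grow to the right and rows downward; lengths in m; the calibration is good to about 2 mm. A picture is of the moment at which its call begins. camera_params takes no time and is no camera call.
- bot.job_done(): hands the job in, once; it reports no verdict.
The state is a dict: "clock": time; "joint_pos": joint angles; "joint_vel": joint speeds; "tau": joint torques, N m; "eef_pos": TCP position; "tool_rot": TCP orientation; "ft_force": force on the tool from outside, world axes, zero at the start; "ft_torque": the same for the moment, N m; "grip_width": finger opening in m.
Only numpy, scipy, OpenCV 4.12 (cv2) and the standard library are available. Lean on these libraries where they do the work, as an engineer would, in place of code of your own. Each camera call takes 0.05 s, during which the arm holds its last target.

## Task

Deal the six brass weights out equally among the narrow three-section trays on the bench (two or three are set out), going round in turn: first one into the section nearest you of every tray, then one into every middle section, then the far ones if weights are left, so no tray gets its next before all have had theirs. Five weights stand in the catch box at the foot of the chute; the sixth is in the compartment whose sliding lid has the thick drum-shaped knob: open only that one and leave it fully shut again at the end. Each weight lies on its section's floor, one to a section, and everything else stays where it stands.

Things in the scene. Friction and masses are not known exactly. Their poses are not given: they have to be found in the camera images.
- w1_center (a point): centre (half-way up) of a solid brass weight, a plain cylinder 38 mm in diameter and 30 mm high, about 280 g, standing upright (z along its axis); at the start it stands in the catch box (a knock may shift it)
- w2_center (a point): centre (half-way up) of a solid brass weight, a plain cylinder 38 mm in diameter and 30 mm high, about 280 g, standing upright (z along its axis); at the start it stands in the catch box (a knock may shift it)
- w3_center (a point): centre (half-way up) of a solid brass weight, a plain cylinder 38 mm in diameter and 30 mm high, about 280 g, standing upright (z along its axis); at the start it stands in the catch box (a knock may shift it)
- w4_center (a point): centre (half-way up) of a solid brass weight, a plain cylinder 38 mm in diameter and 30 mm high, about 280 g, standing upright (z along its axis); at the start it stands in the catch box (a knock may shift it)
- w5_center (a point): centre (half-way up) of a solid brass weight, a plain cylinder 38 mm in diameter and 30 mm high, about 280 g, standing upright (z along its axis); at the start it stands in the catch box (a knock may shift it)
- w6_center (a point): centre (half-way up) of a solid brass weight, a plain cylinder 38 mm in diameter and 30 mm high, about 280 g, standing upright (z along its axis); at the start it is shut in the compartment with the drum knob
- tray_a_1 (a point): where a weight's centre belongs in the nearest the robot section of tray a, 15 mm above its floor. Tray: heavy grey painted steel (0.9 kg), loose on the bench, 154 mm (its x, away from the robot) by 66 mm, floor 4 mm above the bench, three sections in line along x, 50 mm apart. Two or three trays are set out; None if absent
- tray_a_2 (a point): where a weight's centre belongs in the middle section of tray a, 15 mm above its floor. Each section is 46 (x) by 58 mm inside, room for one weight; walls and dividers are 4 mm thick and stand 12 mm over the floor. Axes as tray_a_1
- tray_a_3 (a point): where a weight's centre belongs in the farthest section of tray a, 15 mm above its floor. Axes as tray_a_1
- tray_b_1 (a point): where a weight's centre belongs in the nearest the robot section of tray b, 15 mm above its floor. Tray: heavy grey painted steel (0.9 kg), loose on the bench, 154 mm (its x, away from the robot) by 66 mm, floor 4 mm above the bench, three sections in line along x, 50 mm apart. Two or three trays are set out; None if absent
- tray_b_2 (a point): where a weight's centre belongs in the middle section of tray b, 15 mm above its floor. Each section is 46 (x) by 58 mm inside, room for one weight; walls and dividers are 4 mm thick and stand 12 mm over the floor. Axes as tray_b_1
- tray_b_3 (a point): where a weight's centre belongs in the farthest section of tray b, 15 mm above its floor. Axes as tray_b_1
- tray_c_1 (a point): where a weight's centre belongs in the nearest the robot section of tray c, 15 mm above its floor. Tray: heavy grey painted steel (0.9 kg), loose on the bench, 154 mm (its x, away from the robot) by 66 mm, floor 4 mm above the bench, three sections in line along x, 50 mm apart. Two or three trays are set out; None if absent
- tray_c_2 (a point): where a weight's centre belongs in the middle section of tray c, 15 mm above its floor. Each section is 46 (x) by 58 mm inside, room for one weight; walls and dividers are 4 mm thick and stand 12 mm over the floor. Axes as tray_c_1
- tray_c_3 (a point): where a weight's centre belongs in the farthest section of tray c, 15 mm above its floor. Axes as tray_c_1
- catch_box_in (a point): inner floor centre of the low fixed wooden catch box below the zinc chute: 190 (x) by 160 mm (y) outside, walls 6 mm, floor 6 mm above the bench, rim 12 mm above the floor. The chute comes down to its -y side: lip about 30 mm above the bench just outside that wall, climbing away at 30 degrees, sides 22 mm high. The weights stand in two columns 85 mm apart in x, 50 mm apart in y
- knob_drum (a point): centre of the drum knob (upright cylinder 36 mm across, 24 mm high), 74 mm above the bench, mid-lid. With the lid shut it is straight above the compartment's centre, where w6 stands: a fixed box, 98 (x) by 54 mm inside, walls 4 mm, floor 14 and rim 56 mm above the bench, lid 6 mm thick on top. Three such boxes stand side by side along y, 64 mm apart, in changing order; x points away from the robot
- lid_drum (a joint): slide of that lid in m: 0 shut, 0.1 fully open; it slides level towards the robot, along its -x, against about 1.2 N of friction, and stays where it is left
- lid_ball (a joint): slide of the lid of another of the three compartments, with a small ball knob, 22 mm in diameter, on a short stem (top 33 mm over the lid's underside), in m: 0 shut, 0.1 fully open towards the robot; to be left shut
- lid_bar (a joint): slide of the lid of another of the three compartments, with a bar knob, 12 x 46 mm and 18 mm high, lying along y, in m: 0 shut, 0.1 fully open towards the robot; to be left shut
- lead_weight: bystander, to be left alone: grey lead weight, 48 mm in diameter, 56 mm high with its stub; origin at the centre of its underside
- ball_cup: bystander, to be left alone: steel ball, 32 mm, fixed on a turned wooden foot, 43 mm high; origin at the centre of its underside
- beaker: bystander, to be left alone: glass beaker, 60 mm in diameter, 70 mm high; origin at the centre of its underside
- wood_block: bystander, to be left alone: wooden block, 60 x 40 x 30 mm; origin at the centre of its underside
There are look-alikes about, which are no part of the job. What is shaped like the part that bears w4_center but red is not meant. What is shaped like the part that bears w2_center but pink is not meant.

How it is judged:
On the way, in this order (a step that is already met when the one before it is completed fails the run):
1. the nearest section of every tray holds a weight and no middle section does yet (distance between any of w1_center, w2_center, w3_center, w4_center, w5_center, w6_center and tray_a_1 below 0.016 m and distance between any of w1_center, w2_center, w3_center, w4_center, w5_center, w6_center and tray_b_1 below 0.016 m and distance between any of w1_center, w2_center, w3_center, w4_center, w5_center, w6_center and tray_c_1 below 0.016 m and not (distance between any of w1_center, w2_center, w3_center, w4_center, w5_center, w6_center and tray_a_2 below 0.016 m) and not (distance between any of w1_center, w2_center, w3_center, w4_center, w5_center, w6_center and tray_b_2 below 0.016 m) and not (distance between any of w1_center, w2_center, w3_center, w4_center, w5_center, w6_center and tray_c_2 below 0.016 m)), for 0.2 s.
2. the nearest and middle sections of every tray hold a weight and no far section does yet (distance between any of w1_center, w2_center, w3_center, w4_center, w5_center, w6_center and tray_a_1 below 0.016 m and distance between any of w1_center, w2_center, w3_center, w4_center, w5_center, w6_center and tray_b_1 below 0.016 m and distance between any of w1_center, w2_center, w3_center, w4_center, w5_center, w6_center and tray_c_1 below 0.016 m and distance between any of w1_center, w2_center, w3_center, w4_center, w5_center, w6_center and tray_a_2 below 0.016 m and distance between any of w1_center, w2_center, w3_center, w4_center, w5_center, w6_center and tray_b_2 below 0.016 m and distance between any of w1_center, w2_center, w3_center, w4_center, w5_center, w6_center and tray_c_2 below 0.016 m and not (distance between any of w1_center, w2_center, w3_center, w4_center, w5_center, w6_center and tray_a_3 below 0.016 m) and not (distance between any of w1_center, w2_center, w3_center, w4_center, w5_center, w6_center and tray_b_3 below 0.016 m) and not (distance between any of w1_center, w2_center, w3_center, w4_center, w5_center, w6_center and tray_c_3 below 0.016 m)), for 0.2 s.
At the end, for the whole second after the job is handed in: All six weights rest one to a tray section (centre within 16 mm of the section's point and lower than 24.5 mm above the bench), every nearest and middle section is filled, so three weights are in each of two trays or two in each of three; all three lids are shut to within 6 mm (distance between any of w1_center, w2_center, w3_center, w4_center, w5_center, w6_center and tray_a_1 below 0.016 m and distance between any of w1_center, w2_center, w3_center, w4_center, w5_center, w6_center and tray_b_1 below 0.016 m and distance between any of w1_center, w2_center, w3_center, w4_center, w5_center, w6_center and tray_c_1 below 0.016 m and distance between any of w1_center, w2_center, w3_center, w4_center, w5_center, w6_center and tray_a_2 below 0.016 m and distance between any of w1_center, w2_center, w3_center, w4_center, w5_center, w6_center and tray_b_2 below 0.016 m and distance between any of w1_center, w2_center, w3_center, w4_center, w5_center, w6_center and tray_c_2 below 0.016 m and (distance between w1_center and tray_a_1 below 0.016 m or distance between w1_center and tray_a_2 below 0.016 m or distance between w1_center and tray_a_3 below 0.016 m or distance between w1_center and tray_b_1 below 0.016 m or distance between w1_center and tray_b_2 below 0.016 m or distance between w1_center and tray_b_3 below 0.016 m or distance between w1_center and tray_c_1 below 0.016 m or distance between w1_center and tray_c_2 below 0.016 m or distance between w1_center and tray_c_3 below 0.016 m) and (distance between w2_center and tray_a_1 below 0.016 m or distance between w2_center and tray_a_2 below 0.016 m or distance between w2_center and tray_a_3 below 0.016 m or distance between w2_center and tray_b_1 below 0.016 m or distance between w2_center and tray_b_2 below 0.016 m or distance between w2_center and tray_b_3 below 0.016 m or distance between w2_center and tray_c_1 below 0.016 m or distance between w2_center and tray_c_2 below 0.016 m or distance between w2_center and tray_c_3 below 0.016 m) and (distance between w3_center and tray_a_1 below 0.016 m or distance between w3_center and tray_a_2 below 0.016 m or distance between w3_center and tray_a_3 below 0.016 m or distance between w3_center and tray_b_1 below 0.016 m or distance between w3_center and tray_b_2 below 0.016 m or distance between w3_center and tray_b_3 below 0.016 m or distance between w3_center and tray_c_1 below 0.016 m or distance between w3_center and tray_c_2 below 0.016 m or distance between w3_center and tray_c_3 below 0.016 m) and (distance between w4_center and tray_a_1 below 0.016 m or distance between w4_center and tray_a_2 below 0.016 m or distance between w4_center and tray_a_3 below 0.016 m or distance between w4_center and tray_b_1 below 0.016 m or distance between w4_center and tray_b_2 below 0.016 m or distance between w4_center and tray_b_3 below 0.016 m or distance between w4_center and tray_c_1 below 0.016 m or distance between w4_center and tray_c_2 below 0.016 m or distance between w4_center and tray_c_3 below 0.016 m) and (distance between w5_center and tray_a_1 below 0.016 m or distance between w5_center and tray_a_2 below 0.016 m or distance between w5_center and tray_a_3 below 0.016 m or distance between w5_center and tray_b_1 below 0.016 m or distance between w5_center and tray_b_2 below 0.016 m or distance between w5_center and tray_b_3 below 0.016 m or distance between w5_center and tray_c_1 below 0.016 m or distance between w5_center and tray_c_2 below 0.016 m or distance between w5_center and tray_c_3 below 0.016 m) and (distance between w6_center and tray_a_1 below 0.016 m or distance between w6_center and tray_a_2 below 0.016 m or distance between w6_center and tray_a_3 below 0.016 m or distance between w6_center and tray_b_1 below 0.016 m or distance between w6_center and tray_b_2 below 0.016 m or distance between w6_center and tray_b_3 below 0.016 m or distance between w6_center and tray_c_1 below 0.016 m or distance between w6_center and tray_c_2 below 0.016 m or distance between w6_center and tray_c_3 below 0.016 m) and height (world z) of each of w1_center, w2_center, w3_center, w4_center, w5_center, w6_center below 0.0245 m and linear speed of each of w1, w2, w3, w4, w5, w6 below 0.03 m/s and value of joint each of lid_drum, lid_ball, lid_bar below 0.006 m); the robot touches nothing.
It fails at once if a wrong lid is opened by more than 12 mm (value of joint any of lid_ball, lid_bar above 0.012 m).
It fails at once if a bystander is moved by more than 40 mm (distance of any of lead_weight, ball_cup, beaker, wood_block from where it was at the start of the episode above 0.04 m).
Of tray_a, tray_b, tray_c only 2 to 3 are there at a start; the rules pass over those that are not, and their reading is None.
At some moment in a run one of w1, w2, w3, w4, w5 may be knocked a few centimetres aside while the robot is not near it.
Once in a run the grip may slacken for a moment while it holds something.
It also fails if it takes over 200 s, if anything falls off the work surface, if the arm or the gripper's body presses on something with over 40 N, if the wrist force passes 120 N, or if a joint passes its speed limit or range.

## Working session

There is one attempt and no reset: what is moved stays moved. The work goes in short steps, Python scripts to look and compute and a tool call to move; the robot and the scene stay as the last step left them, time stands still between calls to the robot, and variables do not carry over. Pictures are saved under pics/ and viewed, and the job is handed in when it is done.

Besides the shell and the picture viewer there is one more tool, called after ">>>" as a command line: name --argument value ..., lists and objects as JSON in quotes. apply_moves: Moves the arm, as the interface text tells. Its arguments: {"type":"object","properties":{"targets":{"type":"array"}},"required":["targets"]}

```bash
ls; mkdir -p pics; python3 - <<'E'
from workcell import bot
import cv2,numpy as np
o=bot.get_obs()
for k,v in o.items(): print(k,np.round(v,4))
for n in("scene","top"):
    p,d=bot.camera(n); cv2.imwrite(f"pics/{n}0.png",p[...,::-1]); np.save(f"{n}_d.npy",d); np.save(f"{n}_p.npy",p)
    c=bot.camera_params(n); print({k:np.round(v,4) for k,v in c.items()})
E
```

```text
pics
clock 0.0
joint_pos [1.287  0.2414 0.0037 1.3352 0.     1.5708]
joint_vel [ 0.0004  0.0004  0.0005  0.0002 -0.     -0.0005]
tau [-1.40000e-03 -3.72316e+01  2.52409e+01  1.69000e-02  1.00000e-04
  0.00000e+00]
eef_pos [0.1398 0.4794 0.2304]
tool_rot [-0.4247  0.5663  0.4238  0.5651]
ft_force [-0.3085  0.4266  0.7052]
ft_torque [ 0.0053  0.0561 -0.0048]
grip_width 0.0855
{'fx': np.float64(499.8893), 'fy': np.float64(499.8893), 'cx': np.float64(275.7504), 'cy': np.float64(211.0387), 'T': array([[ 0.7903, -0.4098,  0.4555,  1.0949],
       [ 0.6127,  0.5376, -0.5793, -0.6926],
       [-0.0075,  0.7369,  0.676 ,  0.8502],
       [ 0.    ,  0.    ,  0.    ,  1.    ]])}
{'fx': np.float64(484.9455), 'fy': np.float64(484.9455), 'cx': np.float64(276.7165), 'cy': np.float64(207.5798), 'T': array([[-0.0111,  0.9943, -0.1056,  0.4655],
       [-0.9999, -0.0123, -0.0109, -0.0265],
       [-0.0121,  0.1055,  0.9943,  1.301 ],
       [ 0.    ,  0.    ,  0.    ,  1.    ]])}
```

View pics/top0.png

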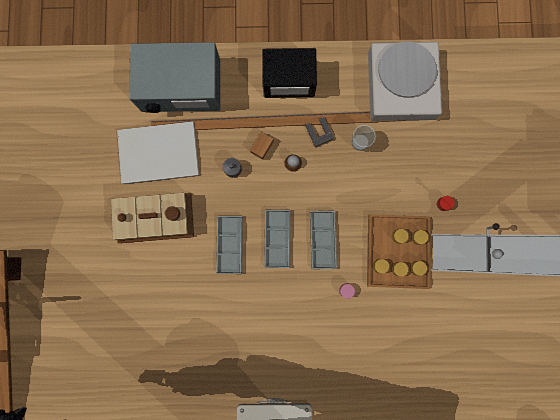

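View pics/scene0.png

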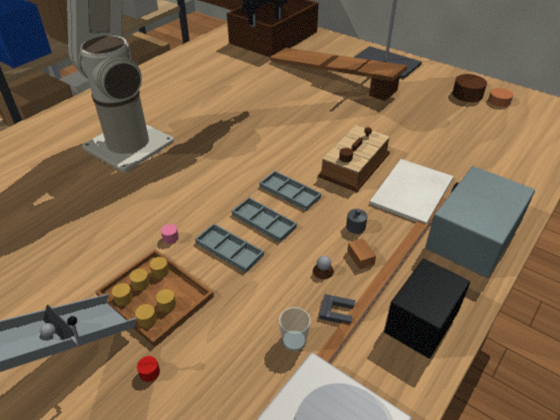

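The top view shows three trays, around (230,244), (278,238) and (323,239). The catch box is at (400,250) with five brass weights, and the lid boxes are at (150,216). The red and pink look-alikes are at (447,203) and (347,290). Next I'll enlarge crops of these.

```bash
cat > h.py <<'E'
import numpy as np,cv2
from workcell import bot
def ray(n,px,z):
    c=bot.camera_params(n);T=c["T"];px=np.atleast_2d(np.asarray(px,float))
    d=np.c_[(px[:,0]-c["cx"])/c["fx"],-(px[:,1]-c["cy"])/c["fy"],-np.ones(len(px))]@T[:3,:3].T
    o=T[:3,3]
    z=np.broadcast_to(z,(len(px),))
    return o+d*((z-o[2])/d[:,2])[:,None]
def proj(n,P):
    c=bot.camera_params(n);T=c["T"];P=np.atleast_2d(np.asarray(P,float))
    q=(P-T[:3,3])@T[:3,:3]
    return np.c_[c["cx"]+c["fx"]*q[:,0]/-q[:,2],c["cy"]+c["fy"]*-q[:,1]/-q[:,2]]
def shot(n,tag):
    p,d=bot.camera(n); cv2.imwrite(f"pics/{tag}.png",p[...,::-1]); return p,d
def crop(p,x0,x1,y0,y1,s,name):
    cv2.imwrite(f"pics/{name}.png",cv2.resize(p[y0:y1,x0:x1,::-1],None,fx=s,fy=s,interpolation=cv2.INTER_CUBIC))
E
python3 - <<'E'
from h import *
p=np.load("top_p.npy");s=np.load("scene_p.npy")
crop(p,100,300,180,280,4,"c1"); crop(p,300,480,185,305,4,"c2"); crop(s,310,400,115,195,6,"c3")
print(ray("top",[[20,0]],0))
E
```

```text
[[1.20682178 0.71169149 0.        ]]
```

View pics/c1.png

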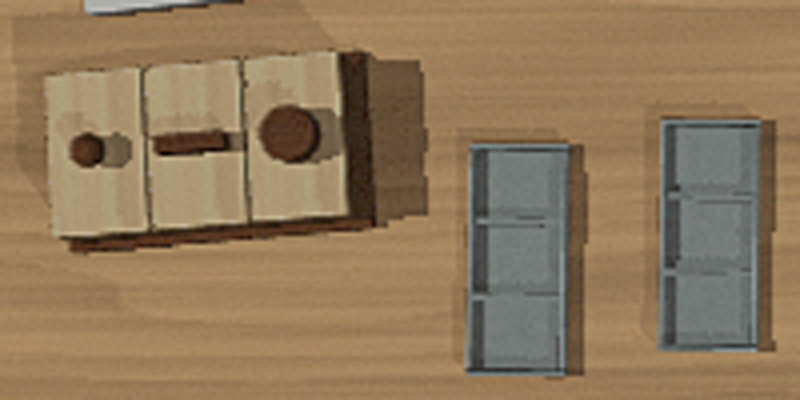

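View pics/c2.png

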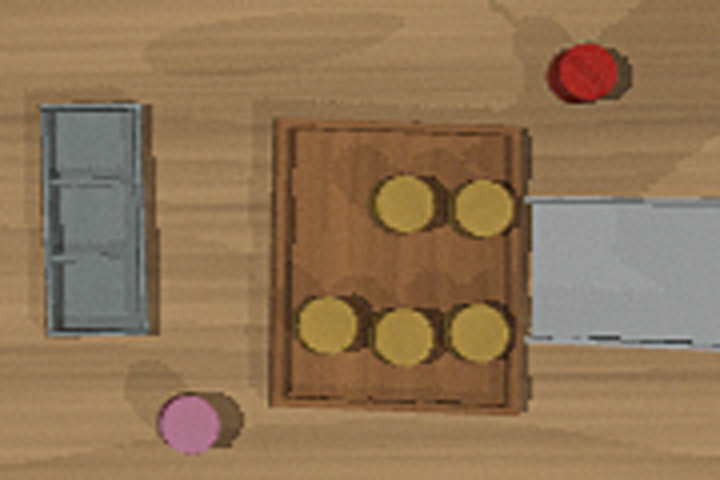

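View pics/c3.png

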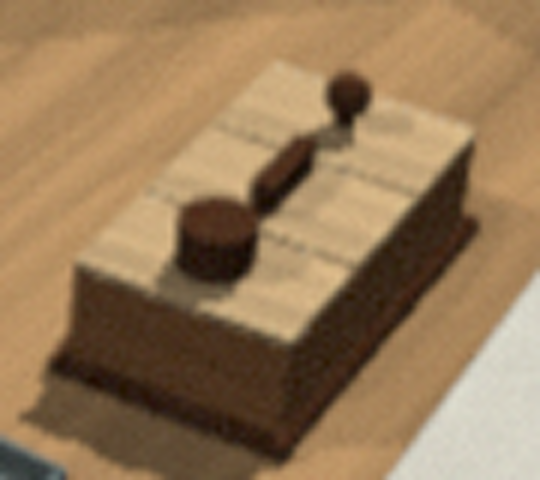

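Three knobs could be the one: ball (121,217), bar (148,215) and drum (172,213). The drum is the thick upright cylinder in the compartment next to the trays; the crop in c3 confirms it. The brass weights are the five yellow discs in the catch box; the pink and red ones aren't meant. Now I'll measure.

```bash
cat > meas.py <<'E'
from h import *
def weights(p,z=0.036,n="top",roi=None):
    h=cv2.cvtColor(p,cv2.COLOR_RGB2HSV)
    m=cv2.inRange(h,(22,120,90),(32,255,255))
    m=cv2.morphologyEx(m,cv2.MORPH_OPEN,np.ones((3,3),np.uint8))
    k,l,st,c=cv2.connectedComponentsWithStats(m)
    return [(c[i],st[i,4],ray(n,c[i],z)[0]) for i in range(1,k) if st[i,4]>60]
def trays(p):
    h=cv2.cvtColor(p,cv2.COLOR_RGB2HSV)
    m=cv2.inRange(h,(85,20,50),(115,120,230)); m=cv2.morphologyEx(m,cv2.MORPH_CLOSE,np.ones((3,3),np.uint8))
    cs,_=cv2.findContours(m,cv2.RETR_EXTERNAL,cv2.CHAIN_APPROX_NONE); out=[]
    for c in cs:
        x,y,w,hh=cv2.boundingRect(c)
        if cv2.contourArea(c)>800 and 200<x<345 and 195<y<290:
            W=ray("top",c.reshape(-1,2),0.016)[:,:2]
            r=cv2.minAreaRect((W*1000).astype(np.float32)); out.append((c,r))
    return out
E
python3 - <<'E'
from meas import *
p=np.load("top_p.npy");s=np.load("scene_p.npy");d=np.load("top_d.npy")
print("W top"); 
for a,b,c in weights(p): print(a.round(1),b,c.round(4))
print("W scene centroid (top face only approx)")
for a,b,c in weights(s,0.03,"scene"): print(a.round(1),b,c.round(4))
for c,r in trays(p): print("tray",np.round(r[0],1),np.round(r[1],1),round(r[2],2), cv2.boundingRect(c))
h=cv2.cvtColor(p,cv2.COLOR_RGB2HSV)
m=((p.max(2)<105)*255).astype(np.uint8); 
k,l,st,c=cv2.connectedComponentsWithStats(m[195:240,108:185])
for i in range(1,k):
    if st[i,4]>20: print(st[i],c[i]+[108,195],ray("top",c[i]+[108,195],.086)[0].round(4))
# lid edges corners of lid slab top z=.062 : from the c1 crop
px=np.array([[45,75],[345,52],[350,215],[55,238],[142,68],[148,228],[242,60],[248,222]])/4+[100,180]
print(ray("top",px,.062).round(4))
print(ray("top",[[447,203],[347,290]],.03).round(3))
E
```

```text
W top
W scene centroid (top face only approx)
[ 57  11  16  15 180] [172.36666667 213.20555556] [0.5836 0.2503 0.086 ]
[ 30  17  21   7 105] [147.99047619 215.41904762] [0.5788 0.3119 0.086 ]
[10 18  9  9 63] [121.82539683 217.12698413] [0.5753 0.3781 0.086 ]
[  7  39  70   6 217] [157.23041475 237.21198157] [0.5235 0.2877 0.086 ]
[[0.6254 0.4146 0.062 ]
 [0.638  0.2204 0.062 ]
 [0.5326 0.2163 0.062 ]
 [0.5201 0.4055 0.062 ]
 [0.6292 0.3518 0.062 ]
 [0.5258 0.3459 0.062 ]
 [0.6336 0.287  0.062 ]
 [0.5289 0.2817 0.062 ]]
[[ 0.607 -0.46   0.03 ]
 [ 0.384 -0.192  0.03 ]]
```

```bash
python3 - <<'E'
from meas import *
p=np.load("top_p.npy");h=cv2.cvtColor(p,cv2.COLOR_RGB2HSV)
for y,x in [(236,401),(236,421),(268,401),(250,385),(240,230),(250,230),(235,322),(260,278),(280,330)]: print(x,y,h[y,x],p[y,x])
E
```

```text
401 236 [ 21 157 159] [159 131  61]
421 236 [ 20 159 157] [157 125  59]
401 268 [ 21 156 160] [160 131  62]
385 250 [ 14 146 148] [148 103  63]
230 240 [ 85  12 124] [118 124 123]
230 250 [ 71  16 128] [120 128 123]
322 235 [ 77  15 120] [113 120 117]
278 260 [ 73  18 125] [116 125 120]
330 280 [ 16 108 160] [160 129  92]
```

```bash
sed -i 's/(22,120,90),(32,255,255)/(18,135,80),(32,255,255)/; s/cv2.inRange(h,(85,20,50),(115,120,230))/((p[...,0].astype(int)<p[...,1]+4)*255).astype(np.uint8)/' meas.py
cat > t.py <<'E'
from meas import *
def go(p,s=None):
    for a,b,c in weights(p): print("W",a.round(1),b,c.round(4))
    if s is not None:
        for a,b,c in weights(s,0.03,"scene"): print("Wscene",a.round(1),b,c.round(4))
    for c,r in trays(p): print("tray",np.round(r[0],1),np.round(r[1],1),round(r[2],2), cv2.boundingRect(c))
E
python3 - <<'E'
from t import *
go(np.load("top_p.npy"),np.load("scene_p.npy"))
E
```

```text
W [400.5 235.6] 185 [ 0.5227 -0.3336  0.036 ]
W [420.1 236.7] 180 [ 0.5193 -0.3841  0.036 ]
W [381.7 265.7] 176 [ 0.4456 -0.2822  0.036 ]
W [419.4 267.7] 176 [ 0.4395 -0.379   0.036 ]
W [400.4 268.7] 173 [ 0.4373 -0.3301  0.036 ]
Wscene [157.5 264.7] 230 [ 0.4433 -0.2825  0.03  ]
Wscene [137.5 277.5] 265 [ 0.4364 -0.3331  0.03  ]
Wscene [120.2 291.6] 265 [ 0.4373 -0.3801  0.03  ]
Wscene [164.2 298.1] 276 [ 0.522  -0.3361  0.03  ]
Wscene [144.  313.6] 299 [ 0.5186 -0.387   0.03  ]
tray [505.8 114.8] [ 66.4 151. ] 88.92 (216, 216, 27, 58)
tray [ 516.2 -134.1] [152.1  65.8] 0.79 (310, 211, 27, 58)
tray [520.2 -12.2] [ 63.9 150.8] 89.29 (265, 210, 25, 58)
```

Both views agree to about 3 mm. Next, refine the tray geometry from subpixel corners and write the move helper.

```bash
cat > mv.py <<'E'
from h import *
from scipy.spatial.transform import Rotation as R
def st():
    o=bot.get_obs(); r=R.from_quat(o["tool_rot"]).as_matrix()
    j=np.degrees(np.arctan2(r[1,2],r[0,2]))
    print("t",round(o["clock"],2),"pos",np.round(o["eef_pos"],4),"jaw",round(j,1),"down",np.round(r[:,0],3),"q",np.round(o["joint_pos"],2),"grip",round(o["grip_width"],4),"F",np.round(o["ft_force"],1))
    return o,r,j
def plan(pos,jaw=None,frm=None):
    o,r,j=st()
    p0=o["eef_pos"] if frm is None else np.array(frm)
    sh=r.T@(np.array(pos)-p0)/0.25
    w=np.zeros(3)
    if jaw is not None:
        t=np.radians(jaw)
        x=np.array([0,0,-1.]);z=np.array([np.cos(t),np.sin(t),0]);y=np.cross(z,x)
        w=R.from_matrix(r.T@np.c_[x,y,z]).as_rotvec()/0.5
    print("shift",sh.round(3),"turn",w.round(3))
E
python3 - <<'E'
from mv import *
from t import *
st()
p=np.load("top_p.npy")
# tray profile: rim bright edge; crop bigger
crop(p,210,345,205,280,6,"c4")
s=np.load("scene_p.npy"); crop(s,190,330,165,275,5,"c5")
E
```

```text
t 0.1 pos [0.1399 0.4794 0.2305] jaw 73.7 down [-0.    -0.002 -1.   ] q [ 1.29  0.24  0.    1.34 -0.    1.57] grip 0.0853 F [-0.6  0.9 -0.2]
```

View pics/c4.png

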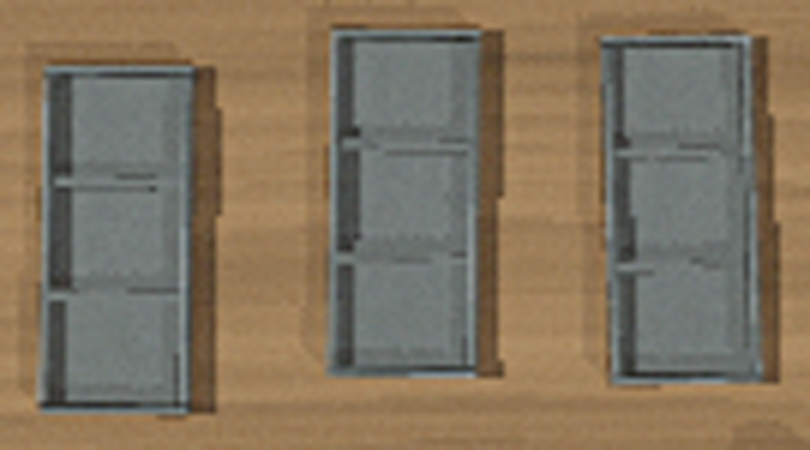

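View pics/c5.png

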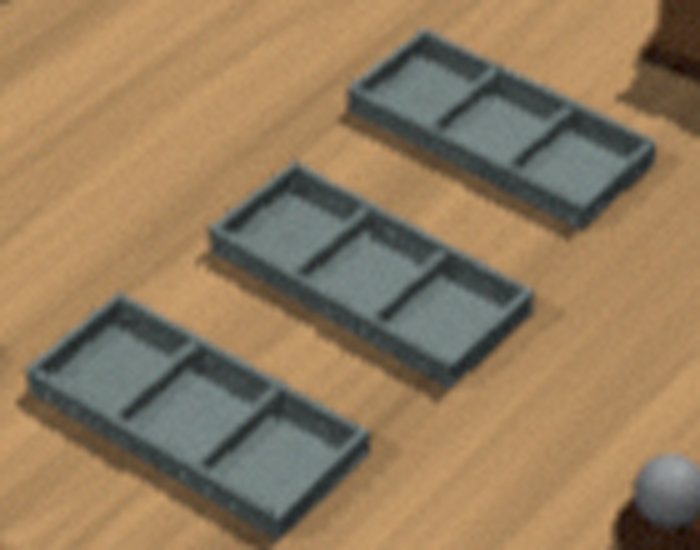

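c4 and c5 show all three trays clearly. The rim corners give the tray poses; I'll compute them from both views.

```bash
python3 - <<'E'
from h import *
T={"a":[[43,67],[194,67],[187,411],[38,409]],"b":[[331,30],[480,31],[475,375],[328,374]],"c":[[600,39],[749,37],[762,381],[610,382]]}
S={"a":[[424,31],[656,147],[582,213],[348,95]],"b":[[296,164],[533,294],[449,371],[211,234]],"c":[[120,296],[370,436],[280,522],[29,374]]}
for k in T:
    for n,D,o,s in(("top",T,(210,205),6),("scene",S,(190,165),5)):
        px=(np.array(D[k])+.5)/s-.5+o
        W=ray(n,px,.016)[:,:2]*1000
        c=W.mean(0)
        # long axis
        L=(W[0]+W[1]-W[2]-W[3])/2 if n=="top" else (W[1]+W[2]-W[0]-W[3])/2
        B=np.abs((W[0]-W[1]+W[3]-W[2])/2) if n=="top" else None
        print(k,n,c.round(1),"L",np.linalg.norm(L).round(1),"yaw",np.degrees(np.arctan2(L[1],L[0])).round(2))
E
```

```text
a top [506.3 115.4] L 151.0 yaw -1.04
a scene [508.2 112.4] L 152.5 yaw -0.98
b top [520.7 -11.8] L 151.6 yaw -1.3
b scene [522.6 -13.6] L 151.5 yaw -1.41
c top [ 516.1 -133.7] L 151.2 yaw 0.71
c scene [ 518.8 -135.5] L 152.3 yaw 0.7
```

```bash
python3 - <<'E'
from mv import *
plan([.28,.30,.2],46)
E
```

```text
t 0.1 pos [0.1399 0.4794 0.2305] jaw 73.7 down [-0.    -0.002 -1.   ] q [ 1.29  0.24  0.    1.34 -0.    1.57] grip 0.0853 F [-0.6  0.9 -0.2]
shift [ 0.123 -0.739 -0.532] turn [ 0.968 -0.004  0.001]
```

>>> apply_moves --targets '[0.12,-0.74,-0.53,0.97,0,0,0.65,0.12,-0.74,-0.53,0.97,0,0,0.65,0.12,-0.74,-0.53,0.97,0,0,0.65,0.12,-0.74,-0.53,0.97,0,0,0.65,0.12,-0.74,-0.53,0.97,0,0,0.65,0.12,-0.74,-0.53,0.97,0,0,0.65,0.12,-0.74,-0.53,0.97,0,0,0.65,0.12,-0.74,-0.53,0.97,0,0,0.65]'

```text
clock: 0.77
eef_pos: [0.2808, 0.2999, 0.201]
tool_rot: [-0.275, 0.652, 0.275, 0.651]
ft_force: [-0.2, 1.6, -0.4]
grip_width: 0.0555
```

```bash
python3 - <<'E'
from mv import *
plan([.36,.06,.16],18)
E
```

```text
t 0.77 pos [0.2808 0.2999 0.201 ] jaw 45.8 down [-0.001 -0.    -1.   ] q [ 0.82  0.08 -0.27  1.22  0.    1.59] grip 0.0555 F [-0.2  1.6 -0.4]
shift [ 0.164 -0.896 -0.467] turn [ 0.969 -0.002 -0.   ]
```

>>> apply_moves --targets '[0.16,-0.9,-0.47,0.97,0,0,0.65,0.16,-0.9,-0.47,0.97,0,0,0.65,0.16,-0.9,-0.47,0.97,0,0,0.65,0.16,-0.9,-0.47,0.97,0,0,0.65,0.16,-0.9,-0.47,0.97,0,0,0.65,0.16,-0.9,-0.47,0.97,0,0,0.65,0.16,-0.9,-0.47,0.97,0,0,0.65,0.16,-0.9,-0.47,0.97,0,0,0.65]'

```text
clock: 1.43
eef_pos: [0.3609, 0.059, 0.161]
tool_rot: [-0.11, 0.699, 0.11, 0.698]
ft_force: [-0.4, 0.8, -0.8]
grip_width: 0.0554
```

```bash
python3 - <<'E'
from mv import *
plan([.40,-.17,.12],-10)
E
```

```text
t 1.43 pos [0.3609 0.059  0.161 ] jaw 17.9 down [-0.001  0.    -1.   ] q [ 0.16  0.03 -0.44  1.11  0.    1.42] grip 0.0554 F [-0.4  0.8 -0.8]
shift [ 0.164 -0.92  -0.133] turn [ 0.975 -0.001 -0.   ]
```

>>> apply_moves --targets '[0.16,-0.92,-0.13,0.97,0,0,0.65,0.16,-0.92,-0.13,0.97,0,0,0.65,0.16,-0.92,-0.13,0.97,0,0,0.65,0.16,-0.92,-0.13,0.97,0,0,0.65,0.16,-0.92,-0.13,0.97,0,0,0.65,0.16,-0.92,-0.13,0.97,0,0,0.65,0.16,-0.92,-0.13,0.97,0,0,0.65,0.16,-0.92,-0.13,0.97,0,0,0.65]'

```text
clock: 2.1
eef_pos: [0.4023, -0.1674, 0.121]
tool_rot: [0.06, 0.705, -0.059, 0.704]
ft_force: [-1.0, 0.2, -0.5]
grip_width: 0.0554
```

```bash
python3 - <<'E'
from t import *
from mv import *
p,_=shot("top","top1"); s,_=shot("scene","scene1"); go(p,s)
plan([.445,-.283,.09],-30)
E
```

```text
W [400.3 235.7] 192 [ 0.5225 -0.3332  0.036 ]
W [419.9 236.9] 186 [ 0.5187 -0.3837  0.036 ]
W [381.5 265.9] 153 [ 0.4451 -0.2816  0.036 ]
W [419.4 267.8] 167 [ 0.4392 -0.379   0.036 ]
W [400.5 268.6] 165 [ 0.4376 -0.3305  0.036 ]
Wscene [157.5 265.9] 246 [ 0.4458 -0.2848  0.03  ]
Wscene [137.5 277.9] 278 [ 0.4374 -0.3339  0.03  ]
Wscene [120.4 292.5] 294 [ 0.4394 -0.3814  0.03  ]
Wscene [164.2 299.1] 302 [ 0.5241 -0.3379  0.03  ]
Wscene [144.2 314.3] 329 [ 0.5204 -0.388   0.03  ]
tray [ 246.6 -135.1] [381.9 460.8] 77.58 (237, 258, 174, 162)
tray [505.8 114.5] [ 66.7 150.5] 89.3 (217, 216, 26, 58)
tray [ 516.2 -134.1] [152.  66.] 0.63 (310, 211, 27, 58)
tray [520.2 -12.2] [ 63.9 150.8] 89.29 (265, 210, 25, 58)
t 2.2 pos [ 0.4017 -0.1664  0.1213] jaw -9.4 down [-0.001  0.001 -1.   ] q [-0.39  0.2  -0.35  1.02  0.    1.34] grip 0.0554 F [-0.5 -0.1  0. ]
shift [ 0.125 -0.432  0.247] turn [ 0.717 -0.002 -0.002]
```

View pics/top1.png

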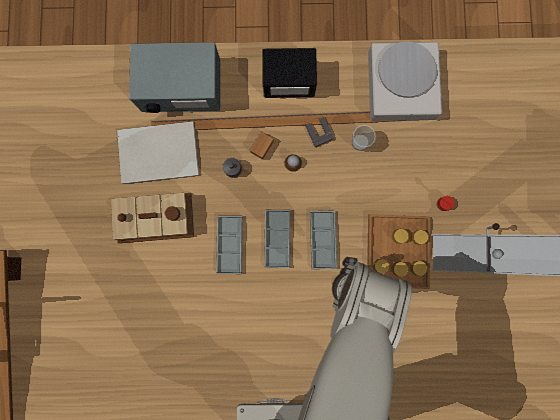

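The top view shows the gripper at about (370,290), left of and above the box, and the weights unchanged. Now descend and close on the weight at (381,266).

>>> apply_moves --targets '[0.12,-0.43,0.25,0.72,0,0,0.65,0.12,-0.43,0.25,0.72,0,0,0.65,0.12,-0.43,0.25,0.72,0,0,0.65,0.12,-0.43,0.25,0.72,0,0,0.65,0.2,-0.43,0.25,0.72,0,0,0.65,0.3,-0.43,0.25,0.72,0,0,0.65,0.41,-0.43,0.25,0.72,0,0,0.65,0.41,-0.43,0.25,0.72,0,0,0.65]'

```text
clock: 2.87
eef_pos: [0.4421, -0.2803, 0.0146]
tool_rot: [0.184, 0.686, -0.182, 0.68]
ft_force: [-1.9, 1.8, -0.1]
grip_width: 0.0557
```

```bash
python3 - <<'E'
from mv import *
st()
s,_=shot("scene","scene2"); crop(s,90,230,220,340,5,"c6")
E
```

```text
t 2.87 pos [ 0.4421 -0.2803  0.0146] jaw -30.0 down [-0.008  0.006 -1.   ] q [-0.57  0.49 -0.25  0.85  0.    1.53] grip 0.0557 F [-1.9  1.8 -0.1]
```

View pics/c6.png

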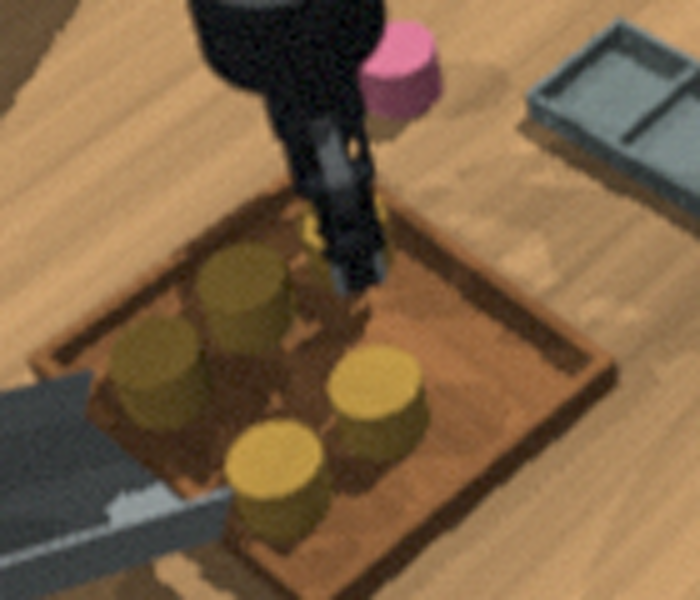

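The fingers straddle the weight at about (160,265) without touching its neighbours. Closing.

>>> apply_moves --targets '[0,0,0,0,0,0,0.65,0,0,0,0,0,0,0.3,0,0,0,0,0,0,0.3,0,0,0,0,0,0,0.3,0,0,0,0,0,0,0.3]'

```text
clock: 3.33
eef_pos: [0.4467, -0.2852, 0.0214]
tool_rot: [0.184, 0.681, -0.184, 0.684]
ft_force: [-1.1, 2.2, 7.2]
grip_width: 0.036
```

```bash
python3 - <<'E'
from mv import *
plan([.458,.115-0.25,.08],-58)
E
```

```text
t 3.33 pos [ 0.4467 -0.2852  0.0214] jaw -30.2 down [ 0.004 -0.001 -1.   ] q [-0.57  0.48 -0.24  0.85  0.    1.53] grip 0.036 F [-1.1  2.2  7.2]
shift [-0.235  0.542 -0.262] turn [ 0.97   0.008 -0.004]
```

>>> apply_moves --targets '[-0.12,0,0,0,0,0,0.3,-0.24,0,0,0,0,0,0.3,-0.24,0,0,0,0,0,0.3,-0.24,0,0,0,0,0,0.3,-0.24,0,0,0,0,0,0.3]'

```text
clock: 3.75
eef_pos: [0.4448, -0.2849, 0.079]
tool_rot: [0.184, 0.682, -0.185, 0.683]
ft_force: [-0.8, 0.4, -3.1]
grip_width: 0.0355
```

```bash
python3 - <<'E'
from mv import *
s,_=shot("scene","scene3"); crop(s,90,230,200,320,5,"c7")
o,r,j=st()
print(proj("scene",o["eef_pos"]+[0,0,0]))
plan([.4675,-.135,.08],-58)
E
```

```text
t 3.8 pos [ 0.4442 -0.2845  0.0782] jaw -30.3 down [-0.001  0.001 -1.   ] q [-0.57  0.41 -0.17  0.99 -0.    1.53] grip 0.0356 F [-1.3 -0.5 -2.4]
[[153.30296537 250.28574849]]
t 3.8 pos [ 0.4442 -0.2845  0.0782] jaw -30.3 down [-0.001  0.001 -1.   ] q [-0.57  0.41 -0.17  0.99 -0.    1.53] grip 0.0356 F [-1.3 -0.5 -2.4]
shift [-0.007  0.564 -0.221] turn [ 0.968 -0.003  0.001]
```

View pics/c7.png

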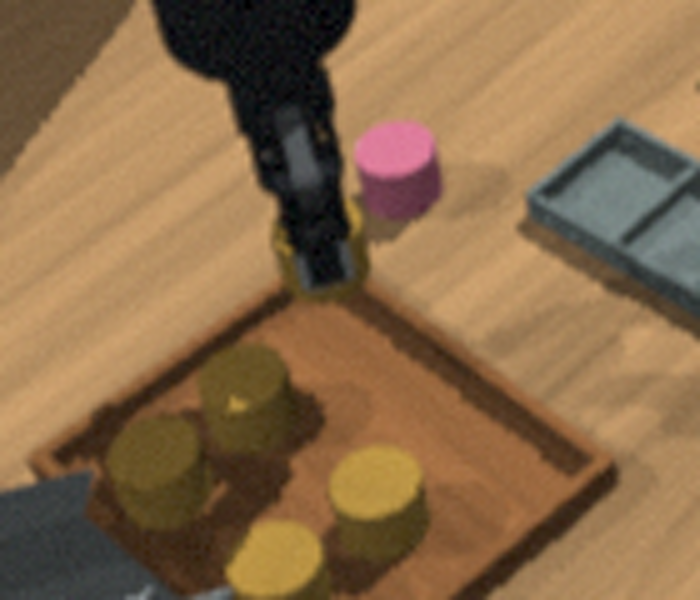

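```bash
python3 - <<'E'
from mv import *
o,r,j=st(); P=o["eef_pos"]
cam=bot.camera_params("scene")["T"][:3,3]; v=(cam-P)[:2]; v/=np.linalg.norm(v)
cr=lambda q:((q-[90,200]+.5)*5-.5).round(0)
for db in (-.005,0,.005,.010,.012,.015):
    print(db,"bottom front",cr(proj("scene",P+[v[0]*.019,v[1]*.019,-db])),"top back",cr(proj("scene",P+[-v[0]*.019,-v[1]*.019,-db+.03])))
for t in(0,.005,.01): print("finger tip",cr(proj("scene",P+r[:,2]*.02+[0,0,t])),cr(proj("scene",P+r[:,2]*.033+[0,0,t])),cr(proj("scene",P-r[:,2]*.033+[0,0,t])))
E
```

```text
t 3.8 pos [ 0.4442 -0.2845  0.0782] jaw -30.3 down [-0.001  0.001 -1.   ] q [-0.57  0.41 -0.17  0.99 -0.    1.53] grip 0.0356 F [-1.3 -0.5 -2.4]
-0.005 bottom front [[324. 277.]] top back [[296. 165.]]
0 bottom front [[326. 285.]] top back [[298. 173.]]
0.005 bottom front [[328. 293.]] top back [[300. 182.]]
0.01 bottom front [[331. 301.]] top back [[302. 190.]]
0.012 bottom front [[331. 304.]] top back [[303. 193.]]
0.015 bottom front [[333. 309.]] top back [[305. 198.]]
finger tip [[328. 286.]] [[335. 308.]] [[303. 201.]]
finger tip [[326. 278.]] [[333. 300.]] [[301. 193.]]
finger tip [[324. 270.]] [[331. 291.]] [[299. 185.]]
```

The weight hangs straight in the grip; its base sits about 13–15 mm below the TCP and the finger ends are above tray rim height. Next, tray c's near section.

>>> apply_moves --targets '[0,0.56,-0.22,0.97,0,0,0.3,0,0.56,-0.22,0.97,0,0,0.3,0,0.56,-0.22,0.97,0,0,0.3,0,0.56,-0.22,0.97,0,0,0.3,0,0.56,-0.22,0.97,0,0,0.3,0,0.56,-0.22,0.97,0,0,0.3,0,0.56,-0.22,0.97,0,0,0.3,0,0.56,-0.22,0.97,0,0,0.3]'

```text
clock: 4.47
eef_pos: [0.4674, -0.1369, 0.0781]
tool_rot: [0.343, 0.619, -0.343, 0.618]
ft_force: [0.3, 0.5, -2.7]
grip_width: 0.0356
```

```bash
python3 - <<'E'
from mv import *
s,_=shot("scene","scene4"); crop(s,160,300,170,290,5,"c8")
plan([.4675,-.135,.022],-59)
E
```

```text
t 4.52 pos [ 0.4675 -0.1372  0.0783] jaw -58.1 down [-0.001 -0.    -1.   ] q [-0.29  0.34 -0.28  0.95 -0.    2.3 ] grip 0.0355 F [-0.4 -0.3 -0.8]
shift [ 0.225  0.005 -0.007] turn [ 0.032 -0.001  0.002]
```

View pics/c8.png

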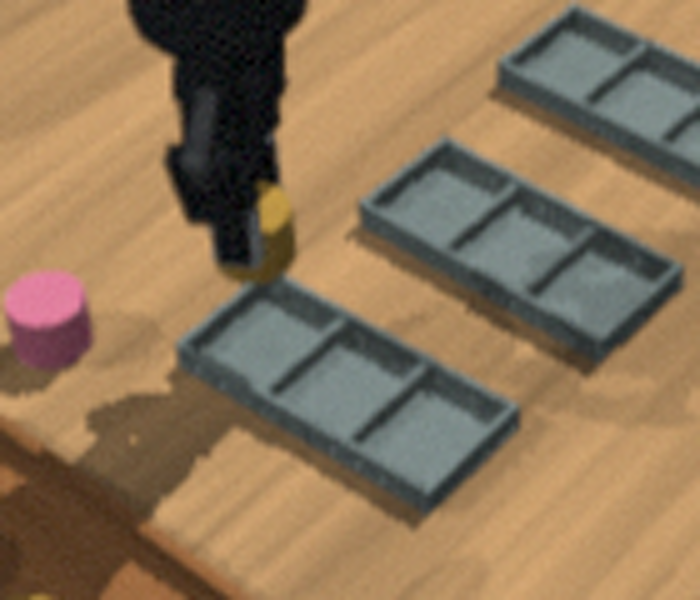

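The weight hangs level above tray c's near section, around (212,225). Lower it, stopping before release to check.

>>> apply_moves --targets '[0.1,0,-0.01,0,0,0,0.3,0.17,0,-0.01,0,0,0,0.3,0.21,0,-0.01,0,0,0,0.3,0.225,0,-0.01,0,0,0,0.3,0.225,0,-0.01,0,0,0,0.3,0.225,0,-0.01,0,0,0,0.3]'

```text
clock: 5.02
eef_pos: [0.4671, -0.1348, 0.0229]
tool_rot: [0.343, 0.618, -0.343, 0.618]
ft_force: [-0.2, -0.8, -1.6]
grip_width: 0.0354
```

```bash
python3 - <<'E'
from mv import *
s,_=shot("scene","scene5"); crop(s,160,300,170,290,5,"c9")
st()
E
```

```text
t 5.07 pos [ 0.4675 -0.1348  0.0233] jaw -58.1 down [ 0.002 -0.    -1.   ] q [-0.28  0.41 -0.35  0.81  0.    2.3 ] grip 0.0354 F [-0.5 -0.  -2. ]
```

View pics/c9.png

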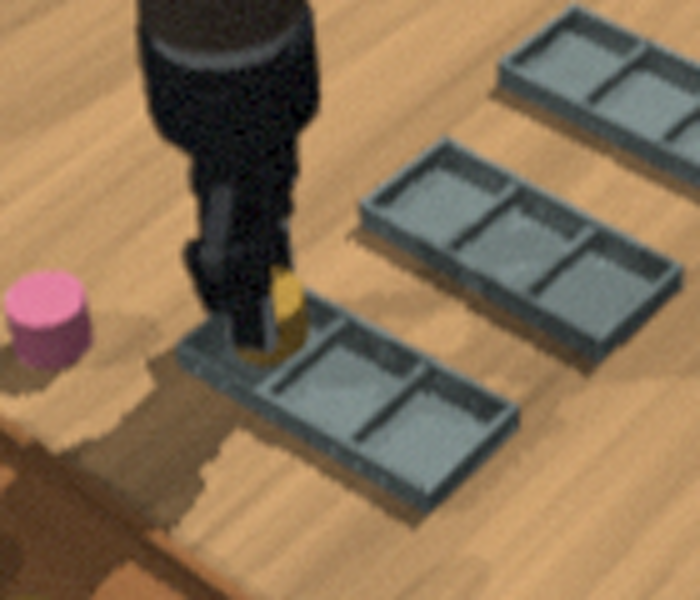

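It looks to sit inside the section and no force shows yet. A little lower, then release and back up.

>>> apply_moves --targets '[0.012,0,0,0,0,0,0.3,0.012,0,0,0,0,0,0.3,0.012,0,0,0,0,0,0.65,0.012,0,0,0,0,0,0.65,0.012,0,0,0,0,0,0.65,-0.1,0,0,0,0,0,0.65,-0.22,0,0,0,0,0,0.65,-0.3,0,0,0,0,0,0.65,-0.3,0,0,0,0,0,0.65]'

```text
clock: 5.82
eef_pos: [0.4703, -0.1352, 0.1024]
tool_rot: [0.344, 0.615, -0.342, 0.622]
ft_force: [0.8, -0.0, 0.0]
grip_width: 0.0556
```

```bash
python3 - <<'E'
from mv import *
from t import *
s,_=shot("scene","scene6"); crop(s,80,240,200,320,5,"c10")
for a,b,c in weights(s,0.03,"scene"): print("Wscene",a.round(1),b,c.round(4))
plan([.438,-.28,.097],-30)
E
```

```text
Wscene [212.3 232.5] 224 [ 0.4701 -0.1374  0.03  ]
Wscene [137.5 278.1] 279 [ 0.4377 -0.3342  0.03  ]
Wscene [120.2 292.7] 291 [ 0.4394 -0.382   0.03  ]
Wscene [164.5 299.1] 318 [ 0.5243 -0.3374  0.03  ]
Wscene [144.3 314.6] 338 [ 0.521  -0.3884  0.03  ]
t 5.87 pos [ 0.4691 -0.1349  0.1004] jaw -58.0 down [ 0.006 -0.002 -1.   ] q [-0.28  0.31 -0.26  0.99 -0.    2.3 ] grip 0.0559 F [ 0.2  0.  -0.5]
shift [ 0.014 -0.413  0.427] turn [-0.979  0.012 -0.006]
```

View pics/c10.png

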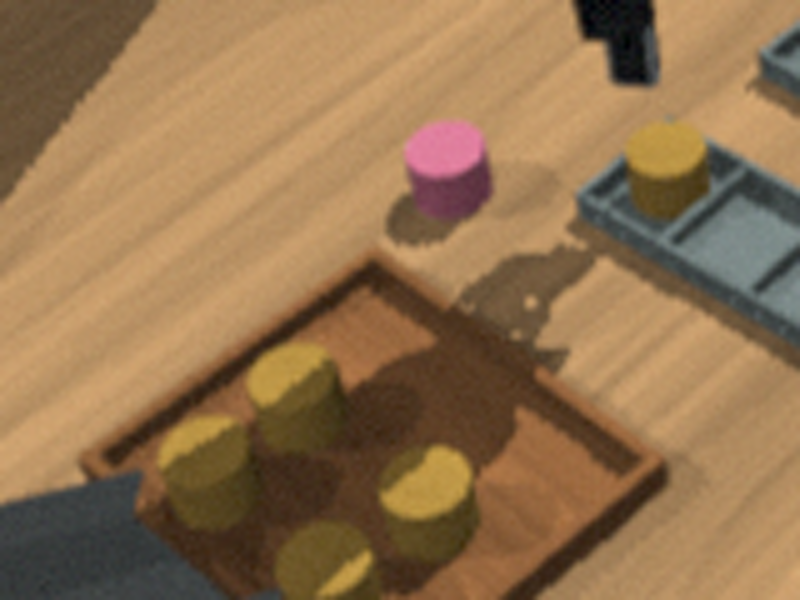

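Weight 1 sits in tray c's near section at (213,237). Next is the weight at (137,278) in the scene view; the world estimate is (0.438,-0.332).

```bash
python3 - <<'E'
from mv import *
plan([.438,-.332,.08],-30)
E
```

```text
t 5.87 pos [ 0.4691 -0.1349  0.1004] jaw -58.0 down [ 0.006 -0.002 -1.   ] q [-0.28  0.31 -0.26  0.99 -0.    2.3 ] grip 0.0559 F [ 0.2  0.  -0.5]
shift [ 0.082 -0.523  0.603] turn [-0.979  0.012 -0.006]
```

>>> apply_moves --targets '[0,-0.52,0.6,-0.98,0,0,0.65,0,-0.52,0.6,-0.98,0,0,0.65,0,-0.52,0.6,-0.98,0,0,0.65,0,-0.52,0.6,-0.98,0,0,0.65,0,-0.52,0.6,-0.98,0,0,0.65,0.08,-0.52,0.6,-0.98,0,0,0.65,0.08,-0.52,0.6,-0.98,0,0,0.65,0.08,-0.52,0.6,-0.98,0,0,0.65,0.08,-0.52,0.6,-0.98,0,0,0.65]'

```text
clock: 6.62
eef_pos: [0.4352, -0.3292, 0.0768]
tool_rot: [0.183, 0.684, -0.182, 0.682]
ft_force: [-0.1, 0.9, 1.5]
grip_width: 0.0554
```

```bash
python3 - <<'E'
from mv import *
from t import *
s,_=shot("scene","scene7")
for a,b,c in weights(s,0.03,"scene"): print("Wscene",a.round(1),b,c.round(4))
plan([.438,-.332,.020],-30)
E
```

```text
Wscene [212.2 232.3] 212 [ 0.4696 -0.1372  0.03  ]
Wscene [137.8 278.4] 258 [ 0.439  -0.3344  0.03  ]
Wscene [120.3 292. ] 273 [ 0.4383 -0.3807  0.03  ]
Wscene [164.2 298.5] 291 [ 0.5228 -0.3368  0.03  ]
Wscene [144.2 314.1] 319 [ 0.5199 -0.3875  0.03  ]
t 6.67 pos [ 0.4358 -0.3292  0.0774] jaw -29.9 down [-0.001  0.001 -1.   ] q [-0.65  0.44 -0.12  1.    0.    1.45] grip 0.0556 F [0.7 0.2 0.7]
shift [ 0.23  -0.005  0.013] turn [ 0.004 -0.002 -0.001]
```

>>> apply_moves --targets '[0.08,-0.005,0.013,0,0,0,0.65,0.16,-0.005,0.013,0,0,0,0.65,0.21,-0.005,0.013,0,0,0,0.65,0.23,-0.005,0.013,0,0,0,0.65,0.23,-0.005,0.013,0,0,0,0.65,0.23,-0.005,0.013,0,0,0,0.3,0.23,-0.005,0.013,0,0,0,0.3,0.23,-0.005,0.013,0,0,0,0.3,0.23,-0.005,0.013,0,0,0,0.3]'

```text
clock: 7.42
eef_pos: [0.439, -0.3332, 0.0216]
tool_rot: [0.183, 0.682, -0.183, 0.684]
ft_force: [-0.3, 2.8, 6.1]
grip_width: 0.0354
```

>>> apply_moves --targets '[-0.12,0,0,0,0,0,0.3,-0.26,0,0,0,0,0,0.3,-0.34,0,0,0,0,0,0.3,-0.34,0,0,0,0,0,0.3,-0.34,0,0,0,0,0,0.3]'

```text
clock: 7.83
eef_pos: [0.4387, -0.3337, 0.1061]
tool_rot: [0.182, 0.682, -0.183, 0.684]
ft_force: [-0.4, 0.2, -3.9]
grip_width: 0.0356
```

```bash
python3 - <<'E'
from mv import *
plan([.472,-.012,.1],-58)
plan([.46,-.12,.1],-58)
E
```

```text
t 7.83 pos [ 0.4387 -0.3337  0.1061] jaw -30.0 down [ 0.002 -0.002 -1.   ] q [-0.65  0.42 -0.08  1.07 -0.    1.44] grip 0.0356 F [-0.4  0.2 -3.9]
shift [ 0.022  1.181 -0.528] turn [ 0.978  0.006 -0.   ]
t 7.83 pos [ 0.4387 -0.3337  0.1061] jaw -30.0 down [ 0.002 -0.002 -1.   ] q [-0.65  0.42 -0.08  1.07 -0.    1.44] grip 0.0356 F [-0.4  0.2 -3.9]
shift [ 0.023  0.783 -0.353] turn [ 0.978  0.006 -0.   ]
```

>>> apply_moves --targets '[0.02,0.98,-0.44,0.98,0,0,0.3,0.02,0.98,-0.44,0.98,0,0,0.3,0.02,0.98,-0.44,0.98,0,0,0.3,0.02,0.98,-0.44,0.98,0,0,0.3,0.02,0.98,-0.44,0.98,0,0,0.3,0.02,0.98,-0.44,0.98,0,0,0.3,0.02,0.98,-0.44,0.98,0,0,0.3,0.02,0.98,-0.44,0.98,0,0,0.3,0.02,0.98,-0.44,0.98,0,0,0.3]'

```text
clock: 8.58
eef_pos: [0.4634, -0.064, 0.098]
tool_rot: [0.341, 0.62, -0.342, 0.618]
ft_force: [0.2, -0.6, -3.0]
grip_width: 0.0355
```

```bash
python3 - <<'E'
from mv import *
plan([.472,-.012,.06],-59)
E
```

```text
t 8.58 pos [ 0.4634 -0.064   0.098 ] jaw -57.8 down [-0.004  0.    -1.   ] q [-0.14  0.29 -0.3   0.99 -0.    2.44] grip 0.0355 F [ 0.2 -0.6 -3. ]
shift [ 0.152  0.141 -0.157] turn [ 0.042 -0.005  0.007]
```

>>> apply_moves --targets '[0.15,0.14,-0.16,0.04,0,0,0.3,0.15,0.14,-0.16,0.04,0,0,0.3,0.15,0.14,-0.16,0.04,0,0,0.3,0.15,0.14,-0.16,0.04,0,0,0.3,0.15,0.14,-0.16,0.04,0,0,0.3]'

```text
clock: 9.0
eef_pos: [0.4731, -0.0146, 0.0619]
tool_rot: [0.349, 0.615, -0.35, 0.614]
ft_force: [0.1, -1.0, -2.4]
grip_width: 0.0359
```

```bash
python3 - <<'E'
from mv import *
s,_=shot("scene","scene8"); crop(s,190,330,150,270,5,"c11")
plan([.4715,-.012,.0205])
E
```

```text
t 9.05 pos [ 0.4736 -0.0148  0.0625] jaw -59.3 down [-0.    -0.001 -1.   ] q [-0.03  0.34 -0.34  0.89 -0.    2.58] grip 0.0354 F [-0.2  0.  -3.2]
shift [ 0.168 -0.001 -0.014] turn [0. 0. 0.]
```

View pics/c11.png

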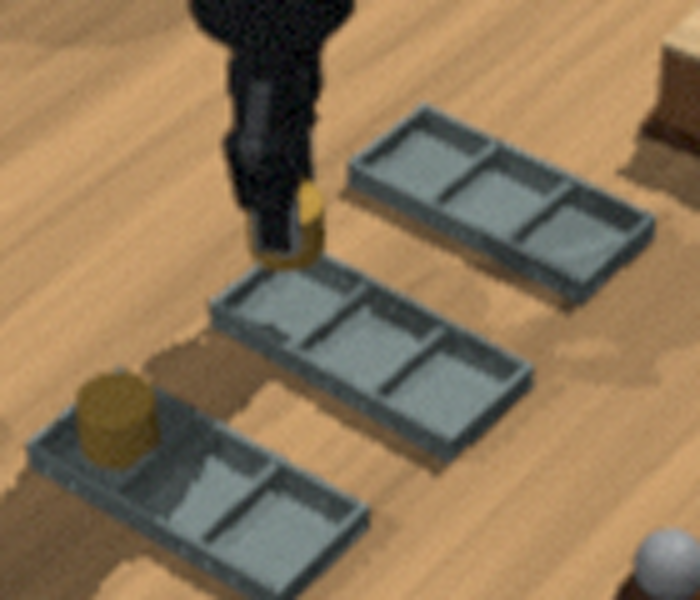

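The weight is held level over tray b's near section, around (248,205). Lower it and release.

>>> apply_moves --targets '[0.06,0,-0.012,0,0,0,0.3,0.12,0,-0.012,0,0,0,0.3,0.16,0,-0.012,0,0,0,0.3,0.168,0,-0.012,0,0,0,0.3,0.168,0,-0.012,0,0,0,0.3,0.168,0,-0.012,0,0,0,0.65,0.168,0,-0.012,0,0,0,0.65,0.168,0,-0.012,0,0,0,0.65,0.06,0,-0.012,0,0,0,0.65,-0.06,0,-0.012,0,0,0,0.65,-0.14,0,-0.012,0,0,0,0.65,-0.14,0,-0.012,0,0,0,0.65]'

```text
clock: 10.05
eef_pos: [0.4762, -0.0109, 0.1028]
tool_rot: [0.351, 0.612, -0.347, 0.618]
ft_force: [0.1, -0.2, -0.4]
grip_width: 0.0554
```

```bash
python3 - <<'E'
from mv import *
from t import *
s,_=shot("scene","scene9"); crop(s,90,290,200,320,4,"c12")
for a,b,c in weights(s,0.03,"scene"): print("Wscene",a.round(1),b,c.round(4))
plan([.445,-.25,.1],-31)
E
```

```text
Wscene [247.3 205.5] 195 [ 0.4741 -0.0164  0.03  ]
Wscene [212.  232.7] 203 [ 0.47   -0.1381  0.03  ]
Wscene [120.1 292.4] 281 [ 0.4387 -0.3816  0.03  ]
Wscene [164.3 298.8] 297 [ 0.5235 -0.3373  0.03  ]
Wscene [144.1 314.2] 321 [ 0.5199 -0.3879  0.03  ]
t 10.1 pos [ 0.4749 -0.0108  0.1008] jaw -59.2 down [ 0.008 -0.    -1.   ] q [-0.02  0.29 -0.29  0.98 -0.    2.58] grip 0.0557 F [-0.  -0.3 -0.7]
shift [ 0.002 -0.593  0.76 ] turn [-0.984  0.011 -0.011]
```

View pics/c12.png

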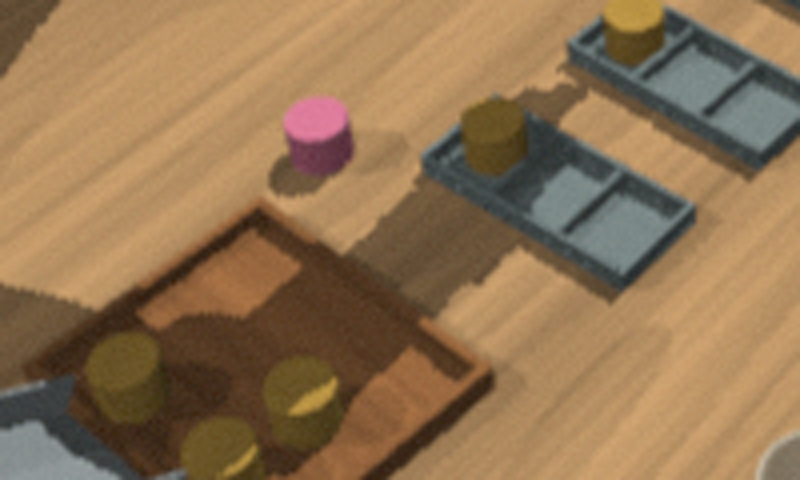

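Weight 2 sits in tray b's near section at (247,205), and the other three are unchanged. Next is the weight at (120,292).

```bash
python3 - <<'E'
from mv import *
plan([.44,-.315,.1],-31)
E
```

```text
t 10.1 pos [ 0.4749 -0.0108  0.1008] jaw -59.2 down [ 0.008 -0.    -1.   ] q [-0.02  0.29 -0.29  0.98 -0.    2.58] grip 0.0557 F [-0.  -0.3 -0.7]
shift [ 0.002 -0.743  0.973] turn [-0.984  0.011 -0.011]
```

>>> apply_moves --targets '[0,-0.74,0.97,-0.98,0,0,0.65,0,-0.74,0.97,-0.98,0,0,0.65,0,-0.74,0.97,-0.98,0,0,0.65,0,-0.74,0.97,-0.98,0,0,0.65,0,-0.74,0.97,-0.98,0,0,0.65,0,-0.74,0.97,-0.98,0,0,0.65,0,-0.74,0.97,-0.98,0,0,0.65,0,-0.74,0.97,-0.98,0,0,0.65,0,-0.74,0.97,-0.98,0,0,0.65]'

```text
clock: 10.85
eef_pos: [0.4365, -0.3202, 0.097]
tool_rot: [0.191, 0.68, -0.193, 0.681]
ft_force: [1.4, 0.2, -0.0]
grip_width: 0.0555
```

```bash
python3 - <<'E'
from mv import *
plan([.439,-.381,.07],-30)
E
```

```text
t 10.85 pos [ 0.4365 -0.3202  0.097 ] jaw -31.5 down [ 0.001 -0.004 -1.   ] q [-0.63  0.41 -0.12  1.04 -0.    1.49] grip 0.0555 F [ 1.4  0.2 -0. ]
shift [ 0.109 -0.202  0.136] turn [-0.054  0.005  0.006]
```

>>> apply_moves --targets '[0.11,-0.2,0.135,-0.05,0,0,0.65,0.11,-0.2,0.135,-0.05,0,0,0.65,0.11,-0.2,0.135,-0.05,0,0,0.65,0.11,-0.2,0.135,-0.05,0,0,0.65,0.11,-0.2,0.135,-0.05,0,0,0.65]'

```text
clock: 11.27
eef_pos: [0.44, -0.3729, 0.0694]
tool_rot: [0.181, 0.684, -0.181, 0.683]
ft_force: [0.6, 0.7, -0.5]
grip_width: 0.0554
```

```bash
python3 - <<'E'
from mv import *
s,_=shot("scene","scene10"); crop(s,70,210,210,330,5,"c13")
plan([.439,-.381,.02])
E
```

```text
t 11.32 pos [ 0.4403 -0.3728  0.0699] jaw -29.6 down [-0.001  0.001 -1.   ] q [-0.7   0.51 -0.04  1.02  0.    1.39] grip 0.0556 F [ 0.3 -0.2 -0.5]
shift [ 0.2   -0.031  0.012] turn [0. 0. 0.]
```

View pics/c13.png

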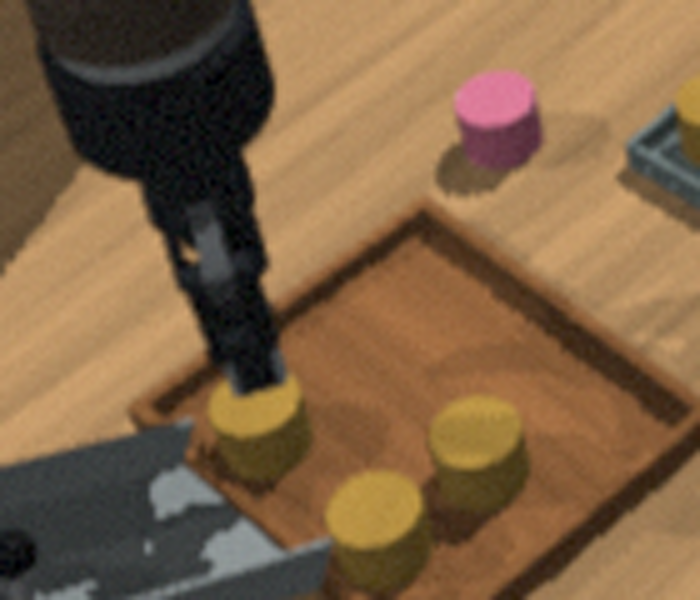

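The jaws are over the weight at about (122,292), but a -30° jaw would put one finger near the chute lip. Turning the jaws along x keeps clear of it.

>>> apply_moves --targets '[0,-0.03,0.012,-0.98,0,0,0.65,0,-0.03,0.012,-0.98,0,0,0.65,0,-0.03,0.012,-0.98,0,0,0.65,0,-0.03,0.012,-0.98,0,0,0.65,0,-0.03,0.012,-0.98,0,0,0.65,0,-0.03,0.012,-0.98,0,0,0.65]'

```text
clock: 11.82
eef_pos: [0.4398, -0.3811, 0.0707]
tool_rot: [0.01, 0.707, -0.011, 0.707]
ft_force: [-0.6, 0.2, 0.4]
grip_width: 0.0553
```

```bash
python3 - <<'E'
from mv import *
plan([.439,-.381,.02])
E
```

```text
t 11.82 pos [ 0.4398 -0.3811  0.0707] jaw -1.7 down [ 0.001 -0.    -1.   ] q [-0.71  0.51 -0.03  1.03  0.    0.89] grip 0.0553 F [-0.6  0.2  0.4]
shift [ 0.203  0.    -0.003] turn [0. 0. 0.]
```

>>> apply_moves --targets '[0.07,0,0,0,0,0,0.65,0.14,0,0,0,0,0,0.65,0.19,0,0,0,0,0,0.65,0.2,0,0,0,0,0,0.65,0.2,0,0,0,0,0,0.65,0.2,0,0,0,0,0,0.3,0.2,0,0,0,0,0,0.3,0.2,0,0,0,0,0,0.3,0.2,0,0,0,0,0,0.3,0.1,0,0,0,0,0,0.3,0,0,0,0,0,0,0.3,-0.12,0,0,0,0,0,0.3]'

```text
clock: 12.82
eef_pos: [0.4379, -0.3809, 0.0989]
tool_rot: [0.011, 0.708, -0.009, 0.706]
ft_force: [0.3, 0.4, -3.3]
grip_width: 0.0357
```

```bash
python3 - <<'E'
from mv import *
plan([.45,-.16,.1],-29)
plan([.44,-.16,.1],-29)
E
```

```text
t 12.82 pos [ 0.4379 -0.3809  0.0989] jaw -1.6 down [-0.004  0.003 -1.   ] q [-0.72  0.49  0.01  1.1  -0.    0.88] grip 0.0357 F [ 0.3  0.4 -3.3]
shift [-0.002  0.884  0.023] turn [ 0.956 -0.009 -0.004]
t 12.82 pos [ 0.4379 -0.3809  0.0989] jaw -1.6 down [-0.004  0.003 -1.   ] q [-0.72  0.49  0.01  1.1  -0.    0.88] grip 0.0357 F [ 0.3  0.4 -3.3]
shift [-0.002  0.883 -0.017] turn [ 0.956 -0.009 -0.004]
```

>>> apply_moves --targets '[0,0.95,0.02,0.98,0,0,0.3,0,0.95,0.02,0.98,0,0,0.3,0,0.95,0.02,0.98,0,0,0.3,0,0.95,0.02,0.98,0,0,0.3,0,0.95,0.02,0.98,0,0,0.3,0,0.95,0.02,0.98,0,0,0.3,0,0.95,0.02,0.98,0,0,0.3,0,0.95,0.02,0.98,0,0,0.3,0,0.95,0.02,0.98,0,0,0.3]'

```text
clock: 13.57
eef_pos: [0.451, -0.1448, 0.1]
tool_rot: [0.181, 0.684, -0.181, 0.684]
ft_force: [-0.5, -0.8, -3.2]
grip_width: 0.0357
```

```bash
python3 - <<'E'
from mv import *
plan([.452,.09,.1],-58)
E
```

```text
t 13.57 pos [ 0.451  -0.1448  0.1   ] jaw -29.6 down [ 0.    -0.001 -1.   ] q [-0.31  0.29 -0.29  0.99 -0.    1.78] grip 0.0357 F [-0.5 -0.8 -3.2]
shift [-0.     0.818 -0.461] turn [0.99  0.001 0.001]
```

>>> apply_moves --targets '[0,0.82,-0.46,0.98,0,0,0.3,0,0.82,-0.46,0.98,0,0,0.3,0,0.82,-0.46,0.98,0,0,0.3,0,0.82,-0.46,0.98,0,0,0.3,0,0.82,-0.46,0.98,0,0,0.3,0,0.82,-0.46,0.98,0,0,0.3,0,0.82,-0.46,0.98,0,0,0.3,0,0.82,-0.46,0.98,0,0,0.3,0,0.82,-0.46,0.98,0,0,0.3]'

```text
clock: 14.32
eef_pos: [0.453, 0.0894, 0.0999]
tool_rot: [0.341, 0.619, -0.342, 0.619]
ft_force: [-0.1, 0.3, -3.5]
grip_width: 0.0355
```

```bash
python3 - <<'E'
from mv import *
plan([.457,.114,.06],-58)
E
```

```text
t 14.32 pos [0.453  0.0894 0.0999] jaw -57.8 down [-0.    -0.001 -1.   ] q [ 0.2   0.27 -0.32  0.98 -0.    2.77] grip 0.0355 F [-0.1  0.3 -3.5]
shift [ 0.159  0.066 -0.075] turn [0.008 0.002 0.001]
```

>>> apply_moves --targets '[0.16,0.065,-0.075,0,0,0,0.3,0.16,0.065,-0.075,0,0,0,0.3,0.16,0.065,-0.075,0,0,0,0.3,0.16,0.065,-0.075,0,0,0,0.3,0.16,0.065,-0.075,0,0,0,0.3]'

```text
clock: 14.73
eef_pos: [0.4571, 0.1133, 0.0608]
tool_rot: [0.342, 0.618, -0.342, 0.619]
ft_force: [-0.3, 0.5, -3.3]
grip_width: 0.0358
```

```bash
python3 - <<'E'
from mv import *
s,_=shot("scene","scene11"); crop(s,190,330,130,250,5,"c14")
plan([.457,.114,.0205])
E
```

```text
t 14.78 pos [0.4573 0.1136 0.0611] jaw -57.9 down [ 0.002  0.    -1.   ] q [ 0.24  0.33 -0.35  0.89 -0.    2.82] grip 0.0355 F [-0.1  0.1 -4.2]
shift [ 0.162 -0.001 -0.002] turn [0. 0. 0.]
```

View pics/c14.png

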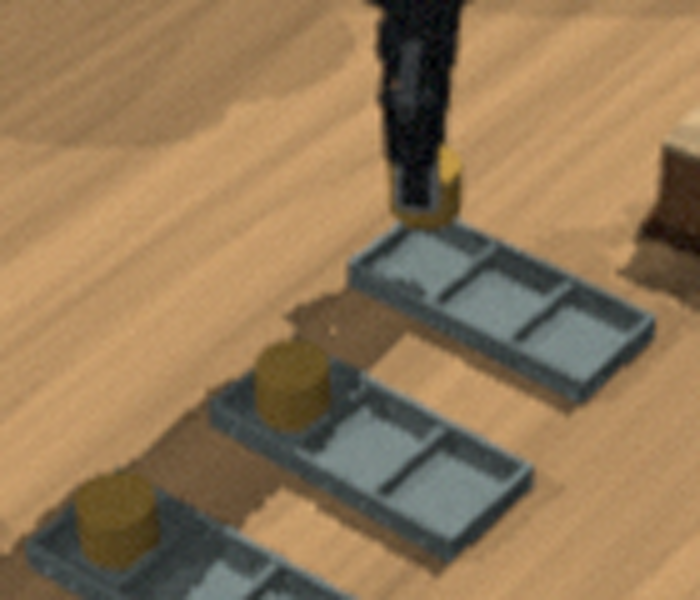

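The weight is level above tray a's near section, around (275,170). Lower it, release and back up.

>>> apply_moves --targets '[0.06,0,0,0,0,0,0.3,0.12,0,0,0,0,0,0.3,0.155,0,0,0,0,0,0.3,0.163,0,0,0,0,0,0.3,0.163,0,0,0,0,0,0.3,0.163,0,0,0,0,0,0.65,0.163,0,0,0,0,0,0.65,0.163,0,0,0,0,0,0.65,0.06,0,0,0,0,0,0.65,-0.06,0,0,0,0,0,0.65,-0.16,0,0,0,0,0,0.65,-0.16,0,0,0,0,0,0.65]'

```text
clock: 15.78
eef_pos: [0.4604, 0.1159, 0.1056]
tool_rot: [0.344, 0.616, -0.339, 0.622]
ft_force: [1.2, -1.2, 0.2]
grip_width: 0.0553
```

```bash
python3 - <<'E'
from mv import *
from t import *
s,_=shot("scene","scene12"); crop(s,90,290,150,320,4,"c15")
p,_=shot("top","top12")
go(p,s)
plan([.44,-.12,.1],-30)
E
```

```text
W [400.1 235.6] 190 [ 0.5227 -0.3327  0.036 ]
W [419.9 236.8] 186 [ 0.519  -0.3837  0.036 ]
W [276.5 256.7] 153 [ 0.4719 -0.0106  0.036 ]
W [323.4 258. ] 154 [ 0.4671 -0.1321  0.036 ]
Wscene [274.6 177.8] 169 [0.4609 0.1099 0.03  ]
Wscene [247.  205.6] 187 [ 0.4737 -0.0169  0.03  ]
Wscene [212.1 232.8] 205 [ 0.4703 -0.1383  0.03  ]
Wscene [164.1 298.3] 289 [ 0.5222 -0.3365  0.03  ]
Wscene [144.1 314.1] 321 [ 0.5197 -0.3876  0.03  ]
tray [ 516.2 -133.7] [151.5  66. ] 0.27 (310, 211, 27, 58)
tray [520.3 -11.6] [ 65.1 151.7] 88.39 (264, 210, 26, 58)
t 15.88 pos [0.4577 0.1152 0.1017] jaw -57.7 down [ 0.004  0.001 -1.   ] q [ 0.25  0.28 -0.3   0.99 -0.    2.83] grip 0.0555 F [ 1.   0.9 -0.5]
shift [ 0.005 -0.562  0.758] turn [-0.969  0.005 -0.007]
```

View pics/c15.png

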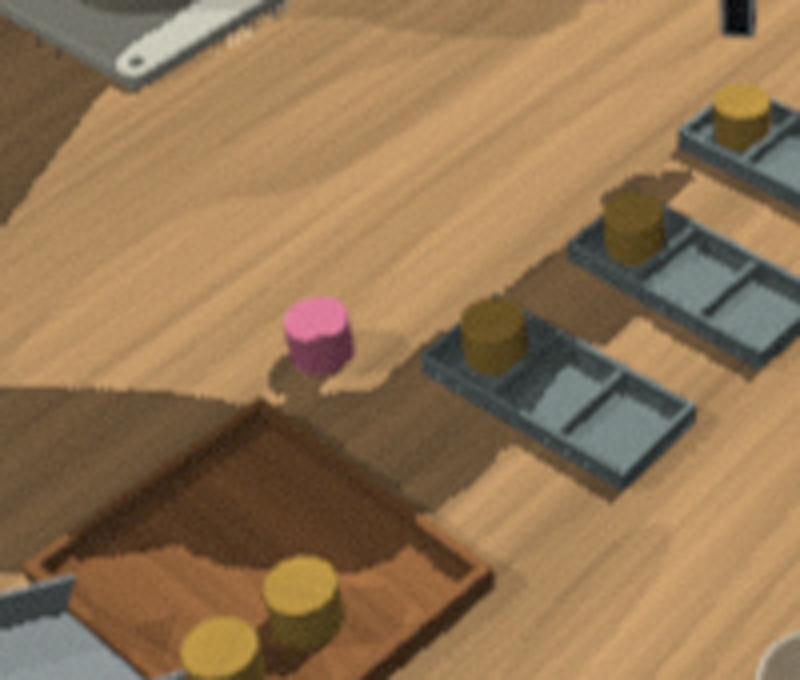

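All three near sections are filled, at (275,178), (247,205) and (212,233). Next is the weight at (164,298).

>>> apply_moves --targets '[0,-0.7,0.9,-0.97,0,0,0.65,0,-0.7,0.9,-0.97,0,0,0.65,0,-0.7,0.9,-0.97,0,0,0.65,0,-0.7,0.9,-0.97,0,0,0.65,0,-0.7,0.9,-0.97,0,0,0.65,0,-0.7,0.9,-0.97,0,0,0.65,0,-0.7,0.9,-0.97,0,0,0.65,0,-0.7,0.9,-0.97,0,0,0.65]'

```text
clock: 16.55
eef_pos: [0.4269, -0.1727, 0.099]
tool_rot: [0.184, 0.683, -0.185, 0.682]
ft_force: [0.0, 0.8, -0.2]
grip_width: 0.0556
```

```bash
python3 - <<'E'
from mv import *
plan([.5228,-.3355,.1],-25)
E
```

```text
t 16.55 pos [ 0.4269 -0.1727  0.099 ] jaw -30.2 down [-0.002 -0.001 -1.   ] q [-0.38  0.27 -0.32  0.98 -0.    1.71] grip 0.0556 F [ 0.   0.8 -0.2]
shift [-0.004 -0.37   0.659] turn [-0.182 -0.002  0.004]
```

>>> apply_moves --targets '[0,-0.37,0.66,-0.18,0,0,0.65,0,-0.37,0.66,-0.18,0,0,0.65,0,-0.37,0.66,-0.18,0,0,0.65,0,-0.37,0.66,-0.18,0,0,0.65,0,-0.37,0.66,-0.18,0,0,0.65,0.12,-0.37,0.66,-0.18,0,0,0.65,0.12,-0.37,0.66,-0.18,0,0,0.65,0.12,-0.37,0.66,-0.18,0,0,0.65]'

```text
clock: 17.22
eef_pos: [0.5222, -0.3299, 0.0665]
tool_rot: [0.153, 0.693, -0.151, 0.688]
ft_force: [0.0, 0.3, -0.5]
grip_width: 0.0557
```

```bash
python3 - <<'E'
from mv import *
from t import *
s,_=shot("scene","scene13"); crop(s,90,230,220,340,5,"c16")
for a,b,c in weights(s,0.03,"scene"): print("Wscene",a.round(1),b,c.round(4))
plan([.5228,-.3355,.0205])
E
```

```text
Wscene [274.4 177.8] 168 [0.4604 0.1098 0.03  ]
Wscene [247.3 205.5] 196 [ 0.4741 -0.0161  0.03  ]
Wscene [212.2 232.6] 214 [ 0.47   -0.1377  0.03  ]
Wscene [163.9 300.8] 246 [ 0.5266 -0.3412  0.03  ]
Wscene [144.2 314.4] 323 [ 0.5203 -0.3881  0.03  ]
t 17.27 pos [ 0.5234 -0.3301  0.0683] jaw -24.8 down [-0.004  0.003 -1.   ] q [-0.56  0.59  0.09  1.08  0.    1.44] grip 0.0553 F [ 0.3  0.2 -0.5]
shift [ 0.191 -0.021  0.008] turn [0. 0. 0.]
```

View pics/c16.png

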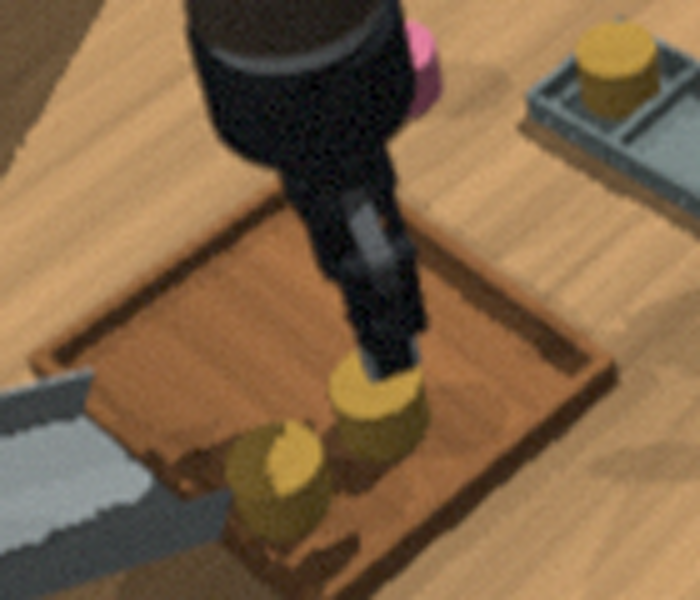

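The gripper stands over the weight at about (165,300); its apparent shift is only occlusion by the finger. Grasp and lift.

>>> apply_moves --targets '[0,-0.02,0.008,0,0,0,0.65,0.08,-0.02,0.008,0,0,0,0.65,0.15,-0.02,0.008,0,0,0,0.65,0.19,-0.02,0.008,0,0,0,0.65,0.19,-0.02,0.008,0,0,0,0.65,0.19,-0.02,0.008,0,0,0,0.3,0.19,-0.02,0.008,0,0,0,0.3,0.19,-0.02,0.008,0,0,0,0.3,0.19,-0.02,0.008,0,0,0,0.3,0.09,-0.02,0.008,0,0,0,0.3,-0.03,-0.02,0.008,0,0,0,0.3,-0.14,-0.02,0.008,0,0,0,0.3]'

```text
clock: 18.27
eef_pos: [0.5242, -0.3365, 0.1055]
tool_rot: [0.152, 0.691, -0.152, 0.69]
ft_force: [0.5, -0.6, -1.7]
grip_width: 0.0353
```

```bash
python3 - <<'E'
from mv import *
plan([.518,-.134,.1],-53)
E
```

```text
t 18.27 pos [ 0.5242 -0.3365  0.1055] jaw -24.8 down [-0.002  0.001 -1.   ] q [-0.57  0.56  0.15  1.16 -0.    1.43] grip 0.0353 F [ 0.5 -0.6 -1.7]
shift [ 0.023  0.725 -0.362] turn [ 0.984 -0.004  0.   ]
```

>>> apply_moves --targets '[0.02,0.72,-0.36,0.98,0,0,0.3,0.02,0.72,-0.36,0.98,0,0,0.3,0.02,0.72,-0.36,0.98,0,0,0.3,0.02,0.72,-0.36,0.98,0,0,0.3,0.02,0.72,-0.36,0.98,0,0,0.3,0.02,0.72,-0.36,0.98,0,0,0.3,0.02,0.72,-0.36,0.98,0,0,0.3,0.02,0.72,-0.36,0.98,0,0,0.3]'

```text
clock: 18.93
eef_pos: [0.519, -0.1357, 0.1004]
tool_rot: [0.314, 0.633, -0.315, 0.634]
ft_force: [0.1, -0.6, -2.2]
grip_width: 0.0356
```

```bash
python3 - <<'E'
from mv import *
plan([.5177,-.1345,.06],-60)
E
```

```text
t 18.93 pos [ 0.519  -0.1357  0.1004] jaw -52.8 down [ 0.001 -0.001 -1.   ] q [-0.26  0.4  -0.12  1.04 -0.    2.24] grip 0.0356 F [ 0.1 -0.6 -2.2]
shift [ 0.161 -0.001 -0.007] turn [ 0.25   0.002 -0.   ]
```

>>> apply_moves --targets '[0.08,0,-0.007,0.25,0,0,0.3,0.16,0,-0.007,0.25,0,0,0.3,0.16,0,-0.007,0.25,0,0,0.3,0.16,0,-0.007,0.25,0,0,0.3,0.16,0,-0.007,0.25,0,0,0.3]'

```text
clock: 19.35
eef_pos: [0.5181, -0.1355, 0.0607]
tool_rot: [0.354, 0.612, -0.354, 0.612]
ft_force: [-0.7, -0.2, -1.8]
grip_width: 0.0351
```

```bash
python3 - <<'E'
from mv import *
s,_=shot("scene","scene14"); crop(s,160,300,170,290,5,"c17")
plan([.5177,-.1345,.0205])
E
```

```text
t 19.4 pos [ 0.5186 -0.1355  0.0612] jaw -60.1 down [ 0.002 -0.001 -1.   ] q [-0.26  0.44 -0.18  0.95 -0.    2.36] grip 0.0349 F [ 0.8  0.2 -2.8]
shift [ 0.163 -0.001 -0.005] turn [0. 0. 0.]
```

View pics/c17.png

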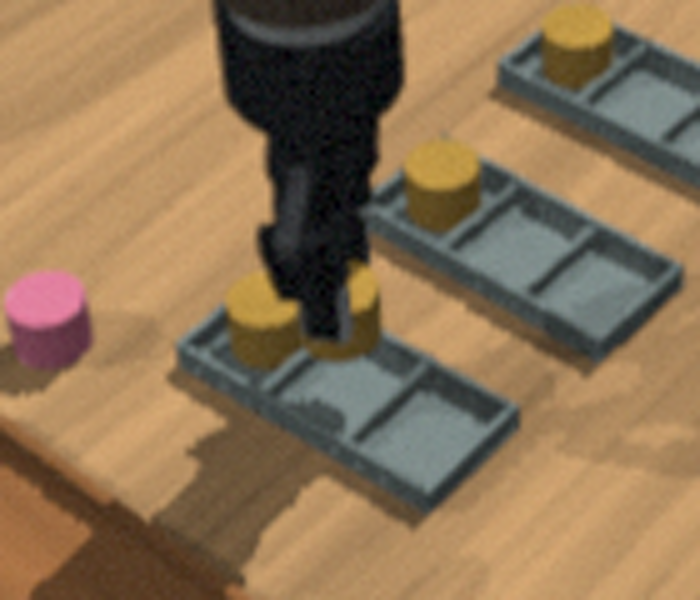

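The weight hangs over tray c's middle section, clear of its neighbour. Lower it and release.

>>> apply_moves --targets '[0.06,0,-0.004,0,0,0,0.3,0.12,0,-0.004,0,0,0,0.3,0.155,0,-0.004,0,0,0,0.3,0.163,0,-0.004,0,0,0,0.3,0.163,0,-0.004,0,0,0,0.3,0.163,0,-0.004,0,0,0,0.65,0.163,0,-0.004,0,0,0,0.65,0.163,0,-0.004,0,0,0,0.65,0.06,0,-0.004,0,0,0,0.65,-0.06,0,-0.004,0,0,0,0.65,-0.16,0,-0.004,0,0,0,0.65,-0.16,0,-0.004,0,0,0,0.65]'

```text
clock: 20.4
eef_pos: [0.5212, -0.1345, 0.1059]
tool_rot: [0.355, 0.609, -0.353, 0.616]
ft_force: [0.4, -1.0, -0.3]
grip_width: 0.0555
```

```bash
python3 - <<'E'
from mv import *
from t import *
s,_=shot("scene","scene15"); crop(s,90,290,150,320,4,"c18")
for a,b,c in weights(s,0.03,"scene"): print("Wscene",a.round(1),b,c.round(4))
plan([.515,-.33,.1],-32)
E
```

```text
Wscene [274.6 178. ] 177 [0.4614 0.1094 0.03  ]
Wscene [247.5 205.7] 202 [ 0.475  -0.0165  0.03  ]
Wscene [212.3 232.7] 221 [ 0.4707 -0.1379  0.03  ]
Wscene [228.4 242.1] 235 [ 0.5205 -0.1377  0.03  ]
Wscene [144.2 315. ] 313 [ 0.5215 -0.389   0.03  ]
t 20.45 pos [ 0.52   -0.1341  0.1036] jaw -60.0 down [ 0.008 -0.002 -1.   ] q [-0.25  0.4  -0.12  1.04  0.    2.37] grip 0.056 F [ 0.  -0.1  0. ]
shift [ 0.016 -0.409  0.669] turn [-0.979  0.014 -0.008]
```

View pics/c18.png

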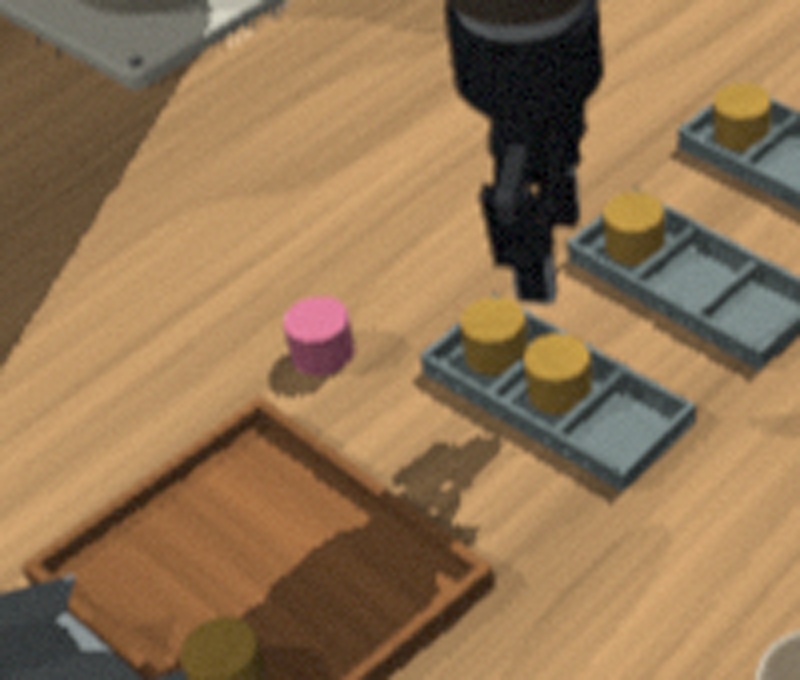

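Tray c's middle section is filled, at (228,242). The last box weight is at (144,315); I'll approach it with the jaws along x, clear of the chute.

>>> apply_moves --targets '[0,-0.41,0.67,-1,0,0,0.65,0,-0.41,0.67,-1,0,0,0.65,0,-0.41,0.67,-1,0,0,0.65,0,-0.41,0.67,-1,0,0,0.65,0,-0.41,0.67,-1,0,0,0.65,0,-0.41,0.67,-1,0,0,0.65,0,-0.41,0.67,-1,0,0,0.65]'

```text
clock: 21.03
eef_pos: [0.5108, -0.3317, 0.0985]
tool_rot: [0.193, 0.681, -0.193, 0.68]
ft_force: [-1.5, 0.3, 0.4]
grip_width: 0.0558
```

```bash
python3 - <<'E'
from mv import *
plan([.5195,-.386,.08],-3)
E
```

```text
t 21.03 pos [ 0.5108 -0.3317  0.0985] jaw -31.7 down [-0.001  0.001 -1.   ] q [-0.58  0.54  0.09  1.13  0.    1.55] grip 0.0558 F [-1.5  0.3  0.4]
shift [ 0.074 -0.167  0.144] turn [-1.    -0.003 -0.001]
```

>>> apply_moves --targets '[0,-0.165,0.144,-1,0,0,0.65,0,-0.165,0.144,-1,0,0,0.65,0.02,-0.165,0.144,-1,0,0,0.65,0.05,-0.165,0.144,-1,0,0,0.65,0.07,-0.165,0.144,-1,0,0,0.65,0.07,-0.165,0.144,-1,0,0,0.65,0.07,-0.165,0.144,-1,0,0,0.65]'

```text
clock: 21.62
eef_pos: [0.5209, -0.3822, 0.0817]
tool_rot: [0.018, 0.708, -0.017, 0.706]
ft_force: [-0.7, -0.5, 0.7]
grip_width: 0.0554
```

```bash
python3 - <<'E'
from mv import *
s,_=shot("scene","scene16"); crop(s,70,210,230,350,5,"c19")
plan([.5195,-.386,.0205])
E
```

```text
t 21.67 pos [ 0.5212 -0.3826  0.0824] jaw -2.8 down [-0.001  0.001 -1.   ] q [-0.63  0.62  0.2   1.15  0.    0.99] grip 0.0554 F [-0.   0.5  0.1]
shift [ 0.247 -0.014 -0.006] turn [0. 0. 0.]
```

View pics/c19.png

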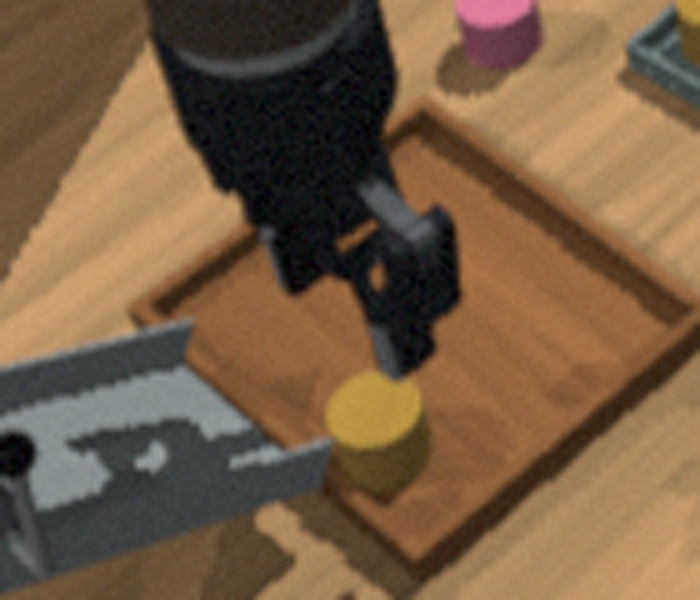

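The jaws straddle the weight at about (145,315) along x, and the chute side at (135,320) clears the fingers. Grasp with a slight +y bias, then lift.

>>> apply_moves --targets '[0.06,-0.006,-0.006,0,0,0,0.65,0.13,-0.006,-0.006,0,0,0,0.65,0.2,-0.006,-0.006,0,0,0,0.65,0.245,-0.006,-0.006,0,0,0,0.65,0.245,-0.006,-0.006,0,0,0,0.65,0.245,-0.006,-0.006,0,0,0,0.3,0.245,-0.006,-0.006,0,0,0,0.3,0.245,-0.006,-0.006,0,0,0,0.3,0.245,-0.006,-0.006,0,0,0,0.3,0.14,-0.006,-0.006,0,0,0,0.3,0.02,-0.006,-0.006,0,0,0,0.3,-0.08,-0.006,-0.006,0,0,0,0.3]'

```text
clock: 22.67
eef_pos: [0.5193, -0.385, 0.1036]
tool_rot: [0.017, 0.707, -0.017, 0.707]
ft_force: [0.9, -0.9, -3.3]
grip_width: 0.0354
```

```bash
python3 - <<'E'
from mv import *
plan([.52,-.15,.1],-31)
E
```

```text
t 22.67 pos [ 0.5193 -0.385   0.1036] jaw -2.8 down [-0.001  0.    -1.   ] q [-0.64  0.6   0.22  1.19 -0.    0.98] grip 0.0354 F [ 0.9 -0.9 -3.3]
shift [ 0.015  0.939 -0.042] turn [ 0.986 -0.001 -0.   ]
```

>>> apply_moves --targets '[0,0.98,-0.04,0.98,0,0,0.3,0,0.98,-0.04,0.98,0,0,0.3,0,0.98,-0.04,0.98,0,0,0.3,0,0.98,-0.04,0.98,0,0,0.3,0,0.98,-0.04,0.98,0,0,0.3,0,0.98,-0.04,0.98,0,0,0.3,0,0.98,-0.04,0.98,0,0,0.3,0,0.98,-0.04,0.98,0,0,0.3]'

```text
clock: 23.33
eef_pos: [0.5213, -0.1377, 0.1029]
tool_rot: [0.186, 0.682, -0.187, 0.682]
ft_force: [0.7, -0.5, -2.2]
grip_width: 0.0353
```

```bash
python3 - <<'E'
from mv import *
plan([.5217,-.0127,.1],-59)
E
```

```text
t 23.33 pos [ 0.5213 -0.1377  0.1029] jaw -30.6 down [ 0. -0. -1.] q [-0.26  0.41 -0.11  1.05 -0.    1.85] grip 0.0353 F [ 0.7 -0.5 -2.2]
shift [ 0.012  0.431 -0.253] turn [0.992 0.    0.   ]
```

>>> apply_moves --targets '[0,0.43,-0.25,1,0,0,0.3,0,0.43,-0.25,1,0,0,0.3,0,0.43,-0.25,1,0,0,0.3,0.1,0.43,-0.25,1,0,0,0.3,0.17,0.43,-0.25,1,0,0,0.3,0.17,0.43,-0.25,1,0,0,0.3,0.17,0.43,-0.25,1,0,0,0.3,0.17,0.43,-0.25,1,0,0,0.3]'

```text
clock: 24.0
eef_pos: [0.5237, -0.0169, 0.0609]
tool_rot: [0.351, 0.613, -0.351, 0.614]
ft_force: [0.8, 0.5, -2.4]
grip_width: 0.0352
```

```bash
python3 - <<'E'
from mv import *
s,_=shot("scene","scene17"); crop(s,180,320,150,270,5,"c20")
plan([.5217,-.0127,.0205])
E
```

```text
t 24.05 pos [ 0.524  -0.0169  0.0613] jaw -59.5 down [ 0.002 -0.    -1.   ] q [-0.03  0.42 -0.21  0.94 -0.    2.58] grip 0.0352 F [ 0.5 -0.1 -2.6]
shift [ 0.163  0.    -0.019] turn [0. 0. 0.]
```

View pics/c20.png

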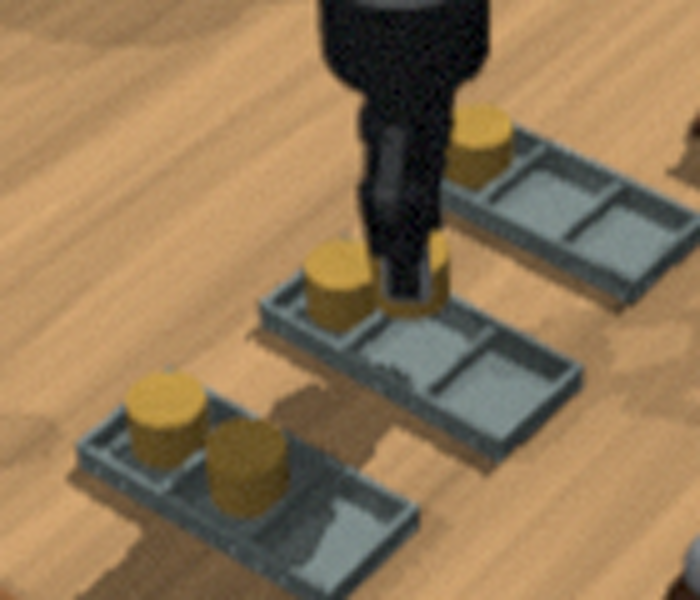

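The weight is above tray b's middle section, around (263,210). Correct by -0.018 along z, lower and release.

>>> apply_moves --targets '[0.05,0,-0.018,0,0,0,0.3,0.11,0,-0.018,0,0,0,0.3,0.15,0,-0.018,0,0,0,0.3,0.163,0,-0.018,0,0,0,0.3,0.163,0,-0.018,0,0,0,0.3,0.163,0,-0.018,0,0,0,0.65,0.163,0,-0.018,0,0,0,0.65,0.163,0,-0.018,0,0,0,0.65,0.06,0,-0.018,0,0,0,0.65,-0.06,0,-0.018,0,0,0,0.65,-0.16,0,-0.018,0,0,0,0.65,-0.26,0,-0.018,0,0,0,0.65]'

```text
clock: 25.05
eef_pos: [0.5208, -0.0117, 0.1268]
tool_rot: [0.351, 0.614, -0.351, 0.614]
ft_force: [0.6, -1.1, 0.5]
grip_width: 0.0554
```

```bash
python3 - <<'E'
from mv import *
from t import *
s,_=shot("scene","scene18"); crop(s,180,400,110,270,3.6,"c21")
for a,b,c in weights(s,0.03,"scene"): print("Wscene",a.round(1),b,c.round(4))
plan([.50,.15,.13],-31)
E
```

```text
Wscene [274.6 178. ] 176 [0.4612 0.1095 0.03  ]
Wscene [247.3 205.5] 196 [ 0.4742 -0.0164  0.03  ]
Wscene [261.7 214.1] 211 [ 0.5218 -0.0189  0.03  ]
Wscene [212.2 232.5] 217 [ 0.4701 -0.1375  0.03  ]
Wscene [228.  241.8] 210 [ 0.5192 -0.1377  0.03  ]
t 25.1 pos [ 0.5241 -0.0118  0.1321] jaw -59.5 down [ 0.01 -0.   -1.  ] q [-0.02  0.34 -0.12  1.1  -0.    2.59] grip 0.0555 F [ 0.4 -0.1  2.7]
shift [ 0.007  0.246 -0.607] turn [-0.994  0.015 -0.014]
```

View pics/c21.png

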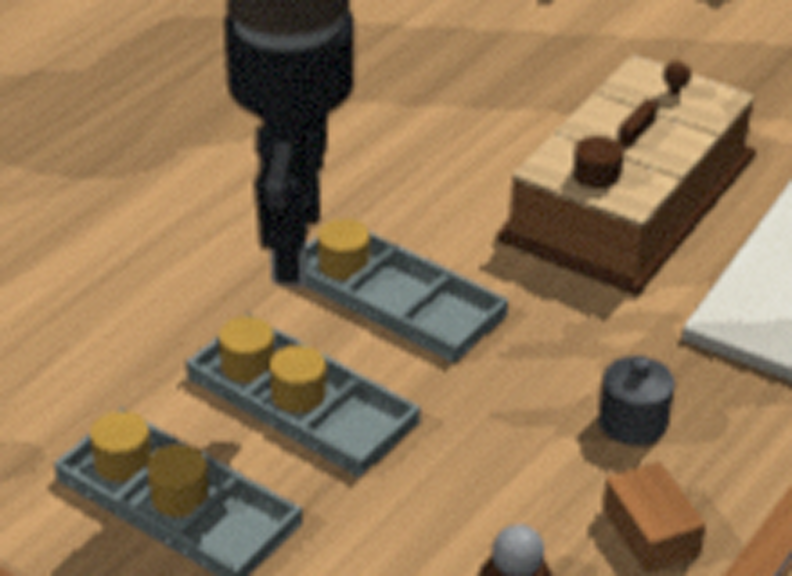

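All five weights are in place: near sections a, b and c, middle sections b and c. Only tray a's middle section is left, for w6. Next, measure the drum knob from both views.

```bash
python3 - <<'E'
from mv import *
s=cv2.imread("pics/scene18.png"); s=s[...,::-1]
print(ray("scene",[[598/3.6+180-.4,148/3.6+110-.4]],.086).round(4), ray("top",[[172.4,213.2]],.086).round(4))
# top-face from top c1 crop: centre ~ (289,133)
print(ray("top",[[289.5/4-.5+100,133/4-.5+180]],.084).round(4))
# scene lid outer corners: (516,178),(632,57),(752,96),(640,220) rim top z .062
px=np.array([[516,178],[632,57],[752,96],[640,220]])/3.6-.4+[180,110]
W=ray("scene",px,.062);print(W.round(4),W.mean(0).round(4))
plan([.52,.15,.14],-31)
E
```

```text
[[0.5824 0.2558 0.086 ]] [[0.5836 0.2502 0.086 ]]
[[0.585 0.252 0.084]]
[[0.5385 0.2177 0.062 ]
 [0.5224 0.4069 0.062 ]
 [0.6245 0.4156 0.062 ]
 [0.6361 0.2294 0.062 ]] [0.5804 0.3174 0.062 ]
t 25.1 pos [ 0.5241 -0.0118  0.1321] jaw -59.5 down [ 0.01 -0.   -1.  ] q [-0.02  0.34 -0.12  1.1  -0.    2.59] grip 0.0555 F [ 0.4 -0.1  2.7]
shift [-0.032  0.315 -0.566] turn [-0.994  0.015 -0.014]
```

>>> apply_moves --targets '[-0.03,0.31,-0.56,-1,0,0,0.65,-0.03,0.31,-0.56,-1,0,0,0.65,-0.03,0.31,-0.56,-1,0,0,0.65,-0.03,0.31,-0.56,-1,0,0,0.65,-0.03,0.31,-0.56,-1,0,0,0.65,-0.03,0.31,-0.56,-1,0,0,0.65,-0.03,0.31,-0.56,-1,0,0,0.65]'

```text
clock: 25.68
eef_pos: [0.5161, 0.1482, 0.1325]
tool_rot: [0.188, 0.682, -0.188, 0.682]
ft_force: [1.2, -0.1, -0.5]
grip_width: 0.0553
```

```bash
python3 - <<'E'
from mv import *
plan([.56,.22,.14],-3)
E
```

```text
t 25.68 pos [0.5161 0.1482 0.1325] jaw -30.8 down [ 0.    -0.001 -1.   ] q [ 0.28  0.38 -0.07  1.12 -0.    2.39] grip 0.0553 F [ 1.2 -0.1 -0.5]
shift [-0.03   0.337  0.004] turn [-0.972  0.     0.001]
```

>>> apply_moves --targets '[-0.03,0.337,0,-1,0,0,0.65,-0.03,0.337,0,-1,0,0,0.65,-0.03,0.337,0,-1,0,0,0.65,-0.03,0.337,0,-1,0,0,0.65,-0.03,0.337,0,-1,0,0,0.65,-0.03,0.337,0,-1,0,0,0.65]'

```text
clock: 26.18
eef_pos: [0.5594, 0.219, 0.1397]
tool_rot: [0.015, 0.707, -0.016, 0.707]
ft_force: [-0.3, 0.7, -0.6]
grip_width: 0.0555
```

```bash
python3 - <<'E'
from mv import *
plan([.583,.252,.11],4)
E
```

```text
t 26.18 pos [0.5594 0.219  0.1397] jaw -2.5 down [-0.001 -0.001 -1.   ] q [ 0.37  0.49  0.13  1.21 -0.    1.99] grip 0.0555 F [-0.3  0.7 -0.6]
shift [0.119 0.136 0.089] turn [-0.227 -0.002  0.001]
```

>>> apply_moves --targets '[0,0.136,0.09,-0.227,0,0,0.65,0,0.136,0.09,-0.227,0,0,0.65,0.12,0.136,0.09,-0.227,0,0,0.65,0.12,0.136,0.09,-0.227,0,0,0.65,0.12,0.136,0.09,-0.227,0,0,0.65,0.12,0.136,0.09,-0.227,0,0,0.65]'

```text
clock: 26.68
eef_pos: [0.5831, 0.2528, 0.1108]
tool_rot: [-0.026, 0.707, 0.026, 0.707]
ft_force: [-0.5, -0.7, 0.7]
grip_width: 0.0557
```

```bash
python3 - <<'E'
from mv import *
s,_=shot("scene","scene19"); crop(s,290,420,90,200,5,"c22")
p,_=shot("top","top19"); crop(p,100,240,170,280,5,"c23")
plan([.583,.252,.068],4)
E
```

```text
t 26.78 pos [0.5839 0.2534 0.1119] jaw 4.2 down [ 0.002  0.001 -1.   ] q [ 0.41  0.58  0.2   1.19 -0.    1.91] grip 0.0556 F [ 0.4 -0.1 -0. ]
shift [ 0.176 -0.006 -0.004] turn [ 0.008  0.005 -0.002]
```

View pics/c22.png

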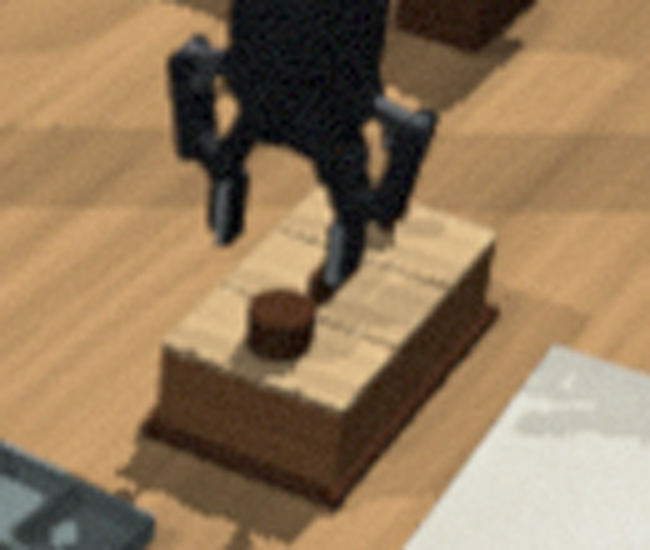

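View pics/c23.png

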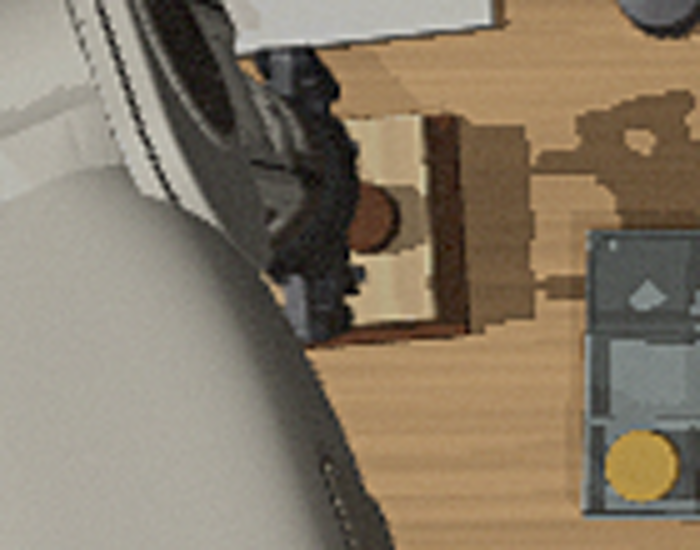

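The fingers straddle the drum knob at (346,155) in the scene view, with the bar and ball knobs clear behind. Descend and grip.

>>> apply_moves --targets '[0.06,-0.004,-0.003,0,0,0,0.65,0.12,-0.004,-0.003,0,0,0,0.65,0.165,-0.004,-0.003,0,0,0,0.65,0.175,-0.004,-0.003,0,0,0,0.65,0.175,-0.004,-0.003,0,0,0,0.65,0.175,-0.004,-0.003,0,0,0,0.25,0.175,-0.004,-0.003,0,0,0,0.25,0.175,-0.004,-0.003,0,0,0,0.25,0.175,-0.004,-0.003,0,0,0,0.25]'

```text
clock: 27.53
eef_pos: [0.5836, 0.253, 0.0679]
tool_rot: [-0.026, 0.706, 0.027, 0.708]
ft_force: [0.1, -0.9, 4.4]
grip_width: 0.0339
```

```bash
python3 - <<'E'
from mv import *
o,r,j=st()
d=np.radians(4.0)
p=o["eef_pos"]
plan(p+np.array([-.1*np.cos(d),-.1*np.sin(d),0]))
E
```

```text
t 27.53 pos [0.5836 0.253  0.0679] jaw 4.3 down [ 0.003  0.001 -1.   ] q [ 0.41  0.61  0.14  1.09 -0.    1.9 ] grip 0.0339 F [ 0.1 -0.9  4.4]
t 27.53 pos [0.5836 0.253  0.0679] jaw 4.3 down [ 0.003  0.001 -1.   ] q [ 0.41  0.61  0.14  1.09 -0.    1.9 ] grip 0.0339 F [ 0.1 -0.9  4.4]
shift [-0.001  0.002 -0.4  ] turn [0. 0. 0.]
```

Gripped (34 mm). Pull the lid open in steps.

>>> apply_moves --targets '[0,0,-0.04,0,0,0,0.25,0,0,-0.08,0,0,0,0.25,0,0,-0.13,0,0,0,0.25,0,0,-0.18,0,0,0,0.25,0,0,-0.23,0,0,0,0.25,0,0,-0.28,0,0,0,0.25,0,0,-0.33,0,0,0,0.25,0,0,-0.37,0,0,0,0.25,0,0,-0.4,0,0,0,0.25,0,0,-0.4,0,0,0,0.25,0,0,-0.4,0,0,0,0.25]'

```text
clock: 28.45
eef_pos: [0.4862, 0.2462, 0.0679]
tool_rot: [-0.026, 0.704, 0.027, 0.709]
ft_force: [5.2, 0.2, 1.7]
grip_width: 0.0333
```

```bash
python3 - <<'E'
from mv import *
st()
s,_=shot("scene","scene20"); crop(s,290,420,90,200,5,"c24")
E
```

```text
t 28.45 pos [0.4862 0.2462 0.0679] jaw 4.3 down [ 0.008  0.002 -1.   ] q [ 0.47  0.45 -0.15  0.97 -0.    1.97] grip 0.0333 F [5.2 0.2 1.7]
```

View pics/c24.png

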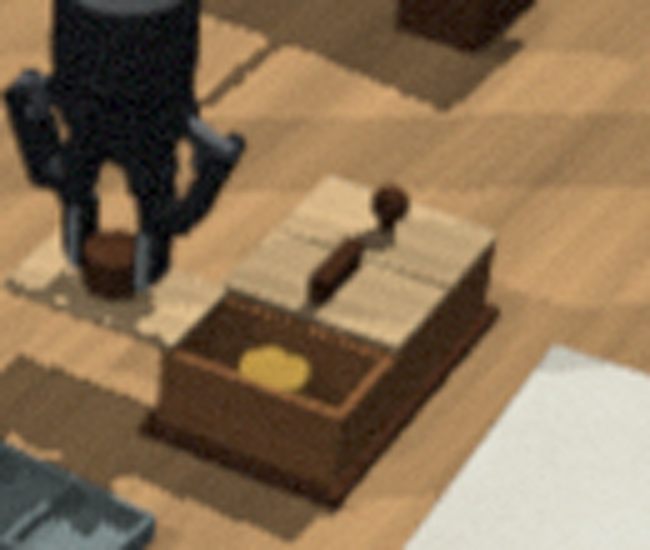

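The lid is open with w6 visible at (345,164); the other two lids are still shut. Release and rise.

>>> apply_moves --targets '[0,0,0.01,0,0,0,0.55,0,0,0.01,0,0,0,0.65,0,0,0.01,0,0,0,0.65,-0.12,0,0.01,0,0,0,0.65,-0.24,0,0.01,0,0,0,0.65,-0.28,0,0.01,0,0,0,0.65,-0.28,0,0.2,0,0,0,0.65,-0.28,0,0.385,0,0,0,0.65,-0.28,0,0.385,0,0,0,0.65,-0.28,0,0.385,0,0,0,0.65]'

```text
clock: 29.33
eef_pos: [0.5809, 0.2522, 0.1348]
tool_rot: [-0.026, 0.707, 0.026, 0.707]
ft_force: [-0.5, -0.5, 0.2]
grip_width: 0.0558
```

```bash
python3 - <<'E'
from mv import *
from t import *
s,_=shot("scene","scene21"); crop(s,290,420,90,200,5,"c25")
p,_=shot("top","top21")
for a,b,c in weights(s,0.044,"scene"): print("Wscene z.044",a.round(1),b,c.round(4))
for a,b,c in weights(p,0.044): print("Wtop z.044",a.round(1),b,c.round(4))
plan([.583,.252,.0285],4)
E
```

```text
Wscene z.044 [344.7 163. ] 100 [0.5816 0.2588 0.044 ]
Wscene z.044 [274.7 177.9] 175 [0.4721 0.0962 0.044 ]
Wscene z.044 [247.4 205.6] 204 [ 0.4853 -0.0281  0.044 ]
Wscene z.044 [261.7 214.1] 211 [ 0.5317 -0.0304  0.044 ]
Wscene z.044 [212.3 232.7] 213 [ 0.4813 -0.1473  0.044 ]
Wscene z.044 [228.2 242.4] 239 [ 0.5307 -0.1482  0.044 ]
Wtop z.044 [174.4 215.4] 164 [0.582  0.2543 0.044 ]
Wtop z.044 [277.1 238.6] 154 [ 0.5183 -0.0127  0.044 ]
Wtop z.044 [323.1 238.5] 149 [ 0.5172 -0.1317  0.044 ]
Wtop z.044 [276.6 256.7] 153 [ 0.4718 -0.011   0.044 ]
Wtop z.044 [323.3 258. ] 153 [ 0.467  -0.1313  0.044 ]
Wtop z.044 [228.1 262.7] 164 [0.4578 0.1142 0.044 ]
t 29.43 pos [0.5777 0.252  0.1349] jaw 4.3 down [-0.003 -0.001 -1.   ] q [0.41 0.55 0.22 1.24 0.   1.91] grip 0.0554 F [-0.9 -0.3  0.5]
shift [ 0.426 -0.001  0.022] turn [ 0.011 -0.006  0.001]
```

View pics/c25.png

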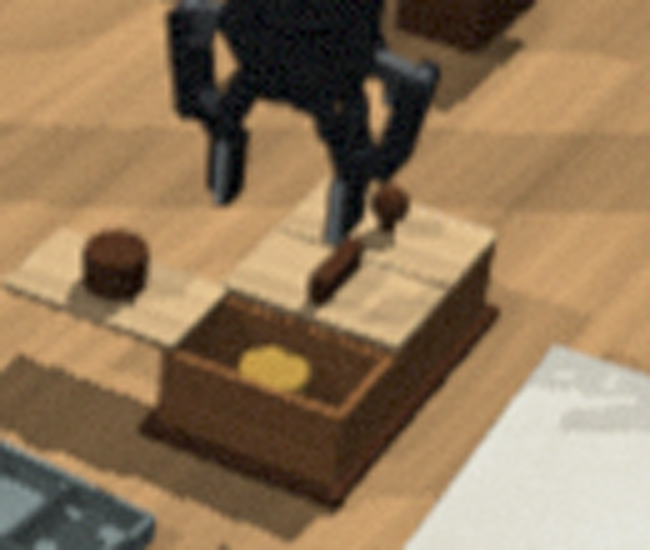

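w6 is at about (0.582,0.2535) from both views. Narrow the jaws, go part way down, then fine-adjust.

>>> apply_moves --targets '[0.1,0,0.015,0,0,0,0.6,0.2,0,0.015,0,0,0,0.6,0.2,0,0.015,0,0,0,0.6,0.2,0,0.015,0,0,0,0.6,0.2,0,0.015,0,0,0,0.6]'

```text
clock: 29.85
eef_pos: [0.5819, 0.2529, 0.0875]
tool_rot: [-0.027, 0.707, 0.027, 0.707]
ft_force: [0.7, 0.5, -0.0]
grip_width: 0.052
```

```bash
python3 - <<'E'
from mv import *
plan([.582,.2533,.0285],4)
E
```

```text
t 29.85 pos [0.5819 0.2529 0.0875] jaw 4.4 down [ 0.  0. -1.] q [0.41 0.59 0.16 1.14 0.   1.9 ] grip 0.052 F [ 0.7  0.5 -0. ]
shift [0.236 0.001 0.001] turn [ 0.013  0.    -0.   ]
```

>>> apply_moves --targets '[0.06,0,0,0,0,0,0.6,0.12,0,0,0,0,0,0.6,0.18,0,0,0,0,0,0.6,0.22,0,0,0,0,0,0.6,0.236,0,0,0,0,0,0.6,0.236,0,0,0,0,0,0.6]'

```text
clock: 30.35
eef_pos: [0.5821, 0.2527, 0.0273]
tool_rot: [-0.027, 0.707, 0.027, 0.706]
ft_force: [-0.1, -0.7, -0.2]
grip_width: 0.0513
```

>>> apply_moves --targets '[0,0,0,0,0,0,0.3,0,0,0,0,0,0,0.3,0,0,0,0,0,0,0.3,0,0,0,0,0,0,0.3]'

```text
clock: 30.68
eef_pos: [0.5834, 0.2531, 0.029]
tool_rot: [-0.026, 0.706, 0.027, 0.707]
ft_force: [-0.7, -0.6, 5.5]
grip_width: 0.0361
```

>>> apply_moves --targets '[-0.08,0,0,0,0,0,0.3,-0.16,0,0,0,0,0,0.3,-0.26,0,0,0,0,0,0.3,-0.36,0,0,0,0,0,0.3,-0.42,0,0,0,0,0,0.3,-0.42,0,0,0,0,0,0.3]'

```text
clock: 31.18
eef_pos: [0.5846, 0.2536, 0.1364]
tool_rot: [-0.026, 0.704, 0.028, 0.709]
ft_force: [1.4, 0.0, -2.5]
grip_width: 0.0359
```

```bash
python3 - <<'E'
from mv import *
s,_=shot("scene","scene22"); crop(s,290,420,70,200,4.5,"c26")
plan([.52,.18,.12],-24)
E
```

```text
t 31.23 pos [0.5836 0.2532 0.134 ] jaw 4.3 down [ 0.004  0.001 -1.   ] q [ 0.41  0.56  0.23  1.24 -0.    1.9 ] grip 0.0355 F [ 0.9  0.2 -3.7]
shift [ 0.054 -0.273 -0.276] turn [ 0.989  0.007 -0.004]
```

View pics/c26.png

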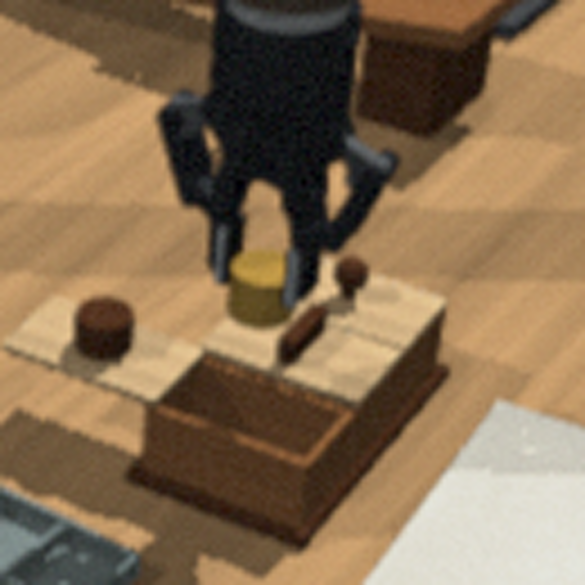

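w6 hangs cleanly in the grip and the compartment is empty. Carry it to tray a's middle section.

>>> apply_moves --targets '[0,-0.38,-0.28,0.99,0,0,0.3,0,-0.38,-0.28,0.99,0,0,0.3,0,-0.38,-0.28,0.99,0,0,0.3,0,-0.38,-0.28,0.99,0,0,0.3,0,-0.38,-0.28,0.99,0,0,0.3,0,-0.38,-0.28,0.99,0,0,0.3,0,-0.38,-0.28,0.99,0,0,0.3]'

```text
clock: 31.82
eef_pos: [0.52, 0.1531, 0.1315]
tool_rot: [0.146, 0.692, -0.146, 0.692]
ft_force: [0.0, 0.2, -3.2]
grip_width: 0.0357
```

```bash
python3 - <<'E'
from mv import *
plan([.507,.114,.06],-53)
E
```

```text
t 31.82 pos [0.52   0.1531 0.1315] jaw -23.9 down [-0.001  0.    -1.   ] q [ 0.29  0.39 -0.06  1.13  0.    2.27] grip 0.0357 F [ 0.   0.2 -3.2]
shift [ 0.286 -0.164  0.016] turn [ 1.017e+00 -1.000e-03  1.000e-03]
```

>>> apply_moves --targets '[0.1,-0.164,0.016,1,0,0,0.3,0.1,-0.164,0.016,1,0,0,0.3,0.1,-0.164,0.016,1,0,0,0.3,0.1,-0.164,0.016,1,0,0,0.3,0.2,-0.164,0.016,1,0,0,0.3,0.28,-0.164,0.016,1,0,0,0.3,0.28,-0.164,0.016,1,0,0,0.3,0.28,-0.164,0.016,1,0,0,0.3]'

```text
clock: 32.48
eef_pos: [0.5058, 0.1141, 0.061]
tool_rot: [0.312, 0.635, -0.314, 0.633]
ft_force: [0.4, 0.8, -2.4]
grip_width: 0.0357
```

```bash
python3 - <<'E'
from mv import *
s,_=shot("scene","scene23"); crop(s,220,360,120,240,5,"c27")
plan([.507,.114,.0205],-58)
E
```

```text
t 32.53 pos [0.507  0.1142 0.0623] jaw -52.6 down [-0.001 -0.    -1.   ] q [ 0.22  0.42 -0.22  0.94  0.    2.71] grip 0.0356 F [ 0.4  0.3 -2.6]
shift [ 0.167 -0.001  0.001] turn [ 0.189 -0.001  0.001]
```

View pics/c27.png

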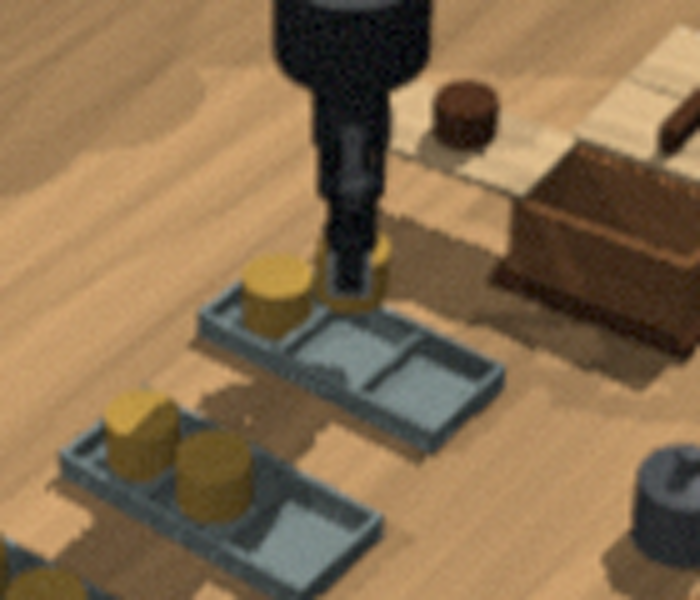

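w6 is above tray a's middle section. Lower it and release.

>>> apply_moves --targets '[0.05,0,0,0.15,0,0,0.3,0.11,0,0,0.15,0,0,0.3,0.15,0,0,0.15,0,0,0.3,0.165,0,0,0.15,0,0,0.3,0.165,0,0,0.15,0,0,0.3,0.165,0,0,0.15,0,0,0.65,0.165,0,0,0.15,0,0,0.65,0.165,0,0,0.15,0,0,0.65,0.06,0,0,0.15,0,0,0.65,-0.06,0,0,0.15,0,0,0.65,-0.16,0,0,0.15,0,0,0.65,-0.26,0,0,0.15,0,0,0.65]'

```text
clock: 33.53
eef_pos: [0.5073, 0.1137, 0.1297]
tool_rot: [0.338, 0.621, -0.337, 0.622]
ft_force: [0.6, 0.2, -1.0]
grip_width: 0.0556
```

```bash
python3 - <<'E'
from mv import *
from t import *
s,_=shot("scene","scene24"); crop(s,180,400,110,270,3.6,"c28")
for a,b,c in weights(s,0.03,"scene"): print("Wscene",a.round(1),b,c.round(4))
h=np.array(s)
plan([.5,.19,.13],-28)
E
```

```text
Wscene [274.6 177.8] 171 [0.4609 0.1098 0.03  ]
Wscene [289.6 185.2] 180 [0.5104 0.1094 0.03  ]
Wscene [247.1 205.5] 191 [ 0.4738 -0.0168  0.03  ]
Wscene [261.6 214.3] 201 [ 0.5221 -0.0195  0.03  ]
Wscene [212.2 232.5] 213 [ 0.47   -0.1377  0.03  ]
Wscene [228.2 242.4] 236 [ 0.5208 -0.1386  0.03  ]
t 33.58 pos [0.5105 0.1144 0.135 ] jaw -57.0 down [ 0.011  0.002 -1.   ] q [ 0.22  0.34 -0.12  1.1  -0.    2.79] grip 0.0556 F [1.1 0.2 4. ]
shift [ 0.02   0.129 -0.276] turn [-1.012  0.013 -0.018]
```

View pics/c28.png

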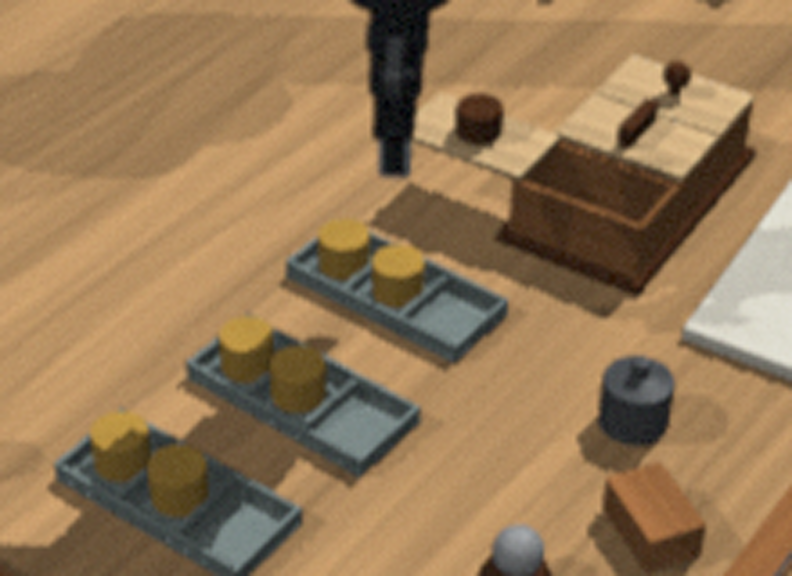

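All six weights are seated. Now go back to the knob at about (0.486,0.246) to close the lid.

>>> apply_moves --targets '[0,0.13,-0.28,-1,0,0,0.65,0,0.13,-0.28,-1,0,0,0.65,0,0.13,-0.28,-1,0,0,0.65,0,0.13,-0.28,-1,0,0,0.65,0,0.13,-0.28,-1,0,0,0.65,0,0.13,-0.28,-1,0,0,0.65]'

```text
clock: 34.08
eef_pos: [0.4961, 0.1902, 0.1279]
tool_rot: [0.174, 0.685, -0.174, 0.686]
ft_force: [-0.0, -0.3, -0.7]
grip_width: 0.0554
```

```bash
python3 - <<'E'
from mv import *
plan([.486,.246,.13],0)
E
```

```text
t 34.08 pos [0.4961 0.1902 0.1279] jaw -28.5 down [ 0.001  0.    -1.   ] q [ 0.37  0.37 -0.1   1.1  -0.    2.43] grip 0.0554 F [-0.  -0.3 -0.7]
shift [-0.008  0.177 -0.142] turn [-0.995  0.002 -0.001]
```

>>> apply_moves --targets '[0,0.177,-0.142,-1,0,0,0.65,0,0.177,-0.142,-1,0,0,0.65,0,0.177,-0.142,-1,0,0,0.65,0,0.177,-0.142,-1,0,0,0.65,0,0.177,-0.142,-1,0,0,0.65,0,0.177,-0.142,-1,0,0,0.65]'

```text
clock: 34.58
eef_pos: [0.4858, 0.2455, 0.1275]
tool_rot: [0.0, 0.707, 0.0, 0.707]
ft_force: [-0.8, -0.6, -0.0]
grip_width: 0.0555
```

```bash
python3 - <<'E'
from mv import *
s,_=shot("scene","scene25"); crop(s,260,400,90,210,5,"c29")
plan([.486,.246,.068],4)
E
```

```text
t 34.63 pos [0.4858 0.2454 0.1275] jaw 0.0 down [ 0.  0. -1.] q [ 0.47  0.39 -0.06  1.12  0.    2.04] grip 0.0556 F [0.4 0.3 0.2]
shift [0.238 0.002 0.001] turn [-0.139  0.001 -0.   ]
```

View pics/c29.png

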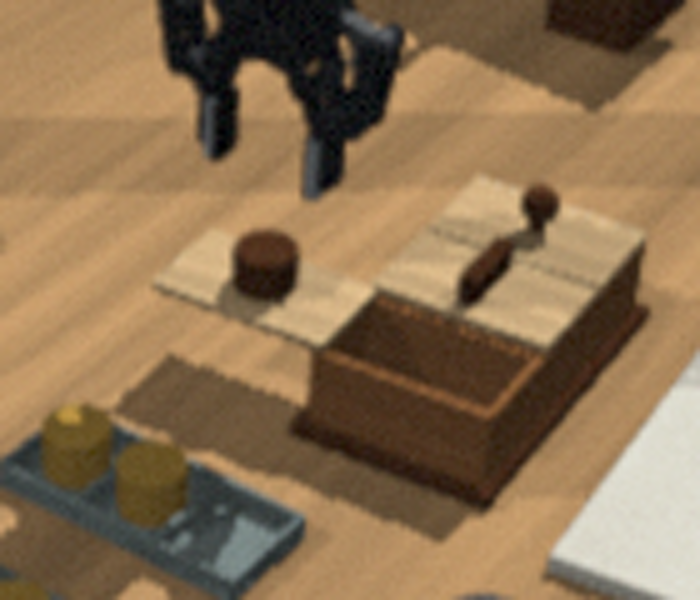

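The jaws are above the drum knob at (313,142). Descend and grip.

>>> apply_moves --targets '[0.08,0.002,0,-0.14,0,0,0.65,0.16,0.002,0,-0.14,0,0,0.65,0.22,0.002,0,-0.14,0,0,0.65,0.238,0.002,0,-0.14,0,0,0.65,0.238,0.002,0,-0.14,0,0,0.65,0.238,0.002,0,-0.14,0,0,0.25,0.238,0.002,0,-0.14,0,0,0.25,0.238,0.002,0,-0.14,0,0,0.25,0.238,0.002,0,-0.14,0,0,0.25]'

```text
clock: 35.38
eef_pos: [0.4866, 0.2465, 0.0692]
tool_rot: [-0.026, 0.706, 0.027, 0.708]
ft_force: [-0.1, -1.4, 3.8]
grip_width: 0.034
```

```bash
python3 - <<'E'
from mv import *
plan([.5836,.253,.0679],4)
E
```

```text
t 35.38 pos [0.4866 0.2465 0.0692] jaw 4.3 down [ 0.003  0.001 -1.   ] q [ 0.47  0.45 -0.14  0.98 -0.    1.97] grip 0.034 F [-0.1 -1.4  3.8]
shift [ 0.006 -0.003  0.389] turn [ 0.01   0.005 -0.001]
```

>>> apply_moves --targets '[0,0,0.04,0,0,0,0.25,0,0,0.08,0,0,0,0.25,0,0,0.13,0,0,0,0.25,0,0,0.18,0,0,0,0.25,0,0,0.23,0,0,0,0.25,0,0,0.28,0,0,0,0.25,0,0,0.33,0,0,0,0.25,0,0,0.37,0,0,0,0.25,0,0,0.39,0,0,0,0.25,0,0,0.397,0,0,0,0.25,0,0,0.397,0,0,0,0.25,0,0,0.397,0,0,0,0.25]'

```text
clock: 36.38
eef_pos: [0.586, 0.2536, 0.0693]
tool_rot: [-0.026, 0.705, 0.026, 0.708]
ft_force: [0.9, -2.9, 5.1]
grip_width: 0.034
```

```bash
python3 - <<'E'
from mv import *
st()
E
```

```text
t 36.38 pos [0.586  0.2536 0.0693] jaw 4.3 down [ 0.003  0.    -1.   ] q [ 0.41  0.61  0.15  1.1  -0.    1.91] grip 0.034 F [ 0.9 -2.9  5.1]
```

The knob is back at its shut position, 99.4 mm of travel. Settle, then release and rise.

>>> apply_moves --targets '[0,0,0.008,0,0,0,0.25,0,0,0.008,0,0,0,0.25,0,0,0.008,0,0,0,0.25]'

```text
clock: 36.63
eef_pos: [0.586, 0.2536, 0.0692]
tool_rot: [-0.027, 0.707, 0.026, 0.707]
ft_force: [-3.0, -2.8, 8.5]
grip_width: 0.0334
```

>>> apply_moves --targets '[0,0,-0.008,0,0,0,0.6,0,0,-0.008,0,0,0,0.65,0,0,-0.008,0,0,0,0.65,-0.12,0,-0.008,0,0,0,0.65,-0.24,0,-0.008,0,0,0,0.65,-0.4,0,-0.008,0,0,0,0.65,-0.5,-0.2,-0.3,0,0,0,0.65,-0.5,-0.4,-0.6,0,0,0,0.65,-0.5,-0.4,-0.8,0,0,0,0.65,-0.5,-0.4,-0.8,0,0,0,0.65,-0.5,-0.4,-0.8,0,0,0,0.65]'

```text
clock: 37.55
eef_pos: [0.4076, 0.146, 0.1914]
tool_rot: [-0.027, 0.707, 0.027, 0.707]
ft_force: [-0.6, -0.3, 0.4]
grip_width: 0.0558
```

```bash
python3 - <<'E'
from mv import *
from t import *
st()
s,_=shot("scene","scene26"); crop(s,180,400,110,270,3.6,"c30")
p,_=shot("top","top26"); crop(p,100,340,180,290,3.3,"c31")
for a,b,c in weights(s,0.03,"scene"): print("Wscene",a.round(1),b,c.round(4))
for a,b,c in weights(p,0.034): print("Wtop",a.round(1),b,c.round(4))
for a,b in [((172.4,213.2),0)]: pass
m=((p.max(2)<105)*255).astype(np.uint8)
k,l,stt,c=cv2.connectedComponentsWithStats(m[195:240,108:185])
for i in range(1,k):
    if stt[i,4]>20: print("knob",stt[i],(c[i]+[108,195]).round(1),ray("top",c[i]+[108,195],.086)[0].round(4))
E
```

```text
t 37.55 pos [0.4076 0.146  0.1914] jaw 4.3 down [-0.  0. -1.] q [ 0.34  0.13 -0.24  1.2   0.    1.84] grip 0.0558 F [-0.6 -0.3  0.4]
Wscene [274.3 177.6] 162 [0.4598 0.1103 0.03  ]
Wscene [289.3 185. ] 168 [0.5092 0.1096 0.03  ]
Wscene [247.2 205.4] 185 [ 0.4737 -0.0162  0.03  ]
Wscene [261.4 213.7] 199 [ 0.5205 -0.0183  0.03  ]
Wscene [212.1 232.2] 215 [ 0.4691 -0.1368  0.03  ]
Wscene [228.1 241.7] 223 [ 0.5192 -0.1372  0.03  ]
Wtop [277.1 238.6] 153 [ 0.5186 -0.0127  0.034 ]
Wtop [322.8 238.6] 159 [ 0.5172 -0.1319  0.034 ]
Wtop [228.4 243.6] 161 [0.5072 0.1145 0.034 ]
Wtop [276.5 256.7] 153 [ 0.4719 -0.0107  0.034 ]
Wtop [323.3 257.9] 155 [ 0.4672 -0.1321  0.034 ]
Wtop [228.1 262.7] 164 [0.4577 0.1153 0.034 ]
knob [ 57  11  16  15 178] [172.4 213.3] [0.5835 0.2503 0.086 ]
knob [ 30  17  24   7 121] [149.4 215.4] [0.5789 0.3084 0.086 ]
knob [10 18  9  9 60] [121.8 217. ] [0.5754 0.3782 0.086 ]
knob [  7  39  70   6 218] [157.3 237.2] [0.5236 0.2875 0.086 ]
```

View pics/c30.png

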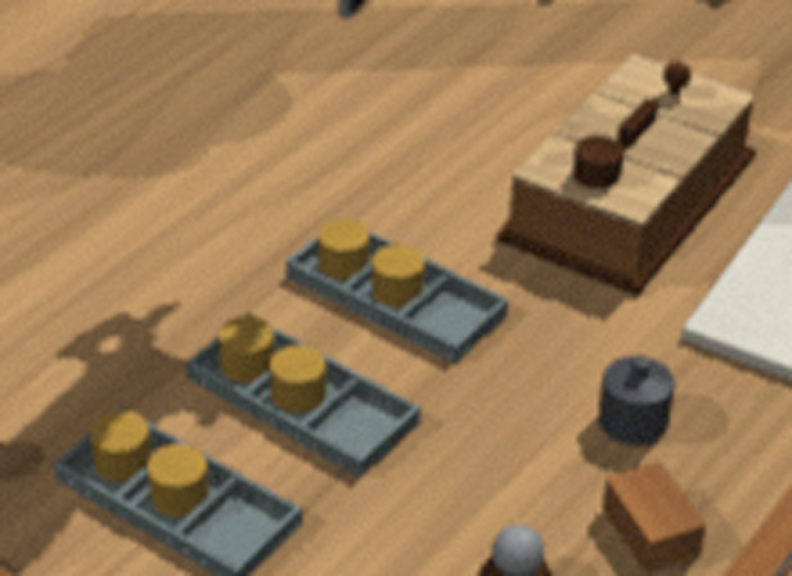

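View pics/c31.png

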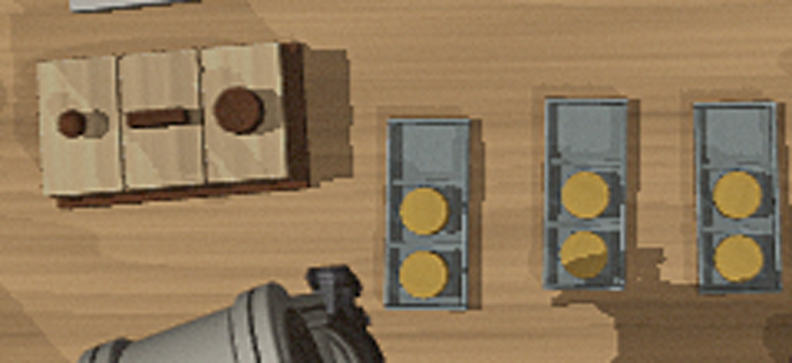

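Both views show two weights in each tray and all lids flush. One last check: each weight's top height from depth, since a weight propped on a divider would read high.

```bash
python3 - <<'E'
from t import *
p,d=bot.camera("top"); c=bot.camera_params("top"); T=c["T"]
for a,b,_ in weights(p):
    u,v=a; hs=[]
    for dx,dy in((0,0),(-3,0),(3,0),(0,-3),(0,3)):
        x,y=int(round(u+dx)),int(round(v+dy)); z=np.median(d[y-1:y+2,x-1:x+2])
        P=T[:3,:3]@np.array([(x-c["cx"])/c["fx"]*z,-(y-c["cy"])/c["fy"]*z,-z])+T[:3,3]; hs.append(round(P[2]*1000,1))
    print(a.round(1),hs)
E
```

```text
[277.1 238.6] [np.float64(34.2), np.float64(33.7), np.float64(33.6), np.float64(33.4), np.float64(33.3)]
[322.8 238.6] [np.float64(33.8), np.float64(34.3), np.float64(33.7), np.float64(34.1), np.float64(34.5)]
[228.4 243.5] [np.float64(34.5), np.float64(33.8), np.float64(33.0), np.float64(32.0), np.float64(31.9)]
[276.6 256.6] [np.float64(34.6), np.float64(33.1), np.float64(32.9), np.float64(33.1), np.float64(34.2)]
[323.4 258. ] [np.float64(36.3), np.float64(33.7), np.float64(36.6), np.float64(34.7), np.float64(34.3)]
[228.1 262.7] [np.float64(33.4), np.float64(33.5), np.float64(33.9), np.float64(35.4), np.float64(32.7)]
```

All six tops read about 34 mm, so every weight lies flat on its floor. Handing in.

```bash
python3 -c "
from workcell import bot
print(bot.job_done())"
```

```text
the job is handed in; nothing more can be done
None
```

The six weights are dealt two to each of the three trays, all near sections filled first and then the middle ones. The job went in after about 38 s of robot time; no verdict is reported.

**What I did:** I took the five weights from the catch box one at a time. I opened only the drum-knob lid, put w6 in the middle section of the tray next to the lid boxes, and slid that lid shut again.

**Last checks:**
- **Weights:** all six sit in the right sections in both views. Tops read about 34 mm above the bench (31.9–36.6 mm, sensor noise), so they lie flat on the floor.
- **Drum lid:** its knob is back within 0.1 mm of where it started in the top view.
- **Other two lids:** both look shut in the pictures. The ball knob matches its starting position. The bar knob's measured centre shifted about 3.5 mm along y, across its slide, which I take to be shading in the colour mask.
- **Bystanders:** those in the last scene crop stand upright, with no sign of a knock. I did not measure any bystander's position, and the beaker was outside that crop.
- **Disagreement:** the two cameras differ by 2–6 mm on positions, mostly in y. I used averages for the grasps and placings, and every weight fitted its section.

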